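# Unlock the panel rack and present a test panel label up

### The arm

A 6-joint arm with a two-finger parallel gripper is mounted at the origin on the work surface. World frame = base frame: x ahead of the robot, y to its left, z up, the work surface at z = 0. Lengths are in m, angles in rad, forces in N, time in s.
With the tool pointing down it reaches from about 0.225 to 0.725 m from the base axis. Payload 3.1 kg.
Tool frame: the origin (TCP) lies midway between the tips of the shut fingers; the grasp point (between the pads) lies 19 mm behind it (arm.grip_point_offset is the distance from the TCP to the grasp point, in m); z points along the fingers, y is the direction in which the jaws open and shut (so a half turn about z gives the same grasp; the last joint's range is limited). The gripper opens to 85 mm and grips with 20 to 120 N. Pads are 22 mm wide; open, the fingers measure 114 mm over their backs; the gripper's body (76 mm by 85 mm) begins 54 mm behind the grasp point. The pads swing forward as they close: fully open they stand 13 mm farther back than shut.
Start: joints at [1.143, 0.048, 0.099, 1.622, 0, 1.443], TCP at [0.155, 0.502, 0.231] pointing down, gripper open.
Joint ranges: [-2.91, 2.91], [-0.99, 1.94], [-1.21, 1.42], [-2.12, 2.29], [-1.49, 1.47], [-3.14, 3.14]. Speed limits (rad/s): [2.79, 2.79, 3.14, 3.14, 3.14, 3.14].

### API

Orientations are given as a rotation vector (axis times angle).
In Python, from workcell import monitor, optics, workorder, arm gives the robot as it stands.
- The arm moves only by the tool jog_arm, never from a script. Its arguments are lists of equal length, an entry for each row: "rot": the turn, a rotation vector about the tool's x, y, z in rad, a list of three; "slide": the shift along the tool's x, y, z in cm, a list of three; "claw": the gripper command: -1 is shut, 1 is fully open, values between are in proportion. A call has 1 to 5 rows; each row is the pose to reach, as a shift and turn from the pose commanded when the call began, along the tool's axes at that moment; what a row does not reach only later rows make up. A row lasts 1/8 s, in which the tool goes at most 62.5 mm and 10.7 degrees, less where a joint would pass 70% of its speed; a pose out of reach is approached as far as the arm can. A call with a gripper value outside its range is refused whole. The fingers move at their own pace and stop on an object; the grip force is fixed at half the most. Time passes only in rows, so rows that repeat a pose let the fingers close. It gives the time, the measured TCP pose, the force and the opening at its end, in the units of the state.
- monitor.state(): the state, without advancing time (a new reading comes with each control period).
- optics.snapshot(name): name is "scene" or "side" or "wrist"; returns a dict with "image" (400x640x3 uint8, red, green, blue), "z_map" (400x640 float32, m along the optical axis (not along the pixel's ray), 0 where there is no reading), "fovy" (degrees; the focal length in pixels is half the picture's height over the tangent of half this angle, whatever the lens; pixels are square), "cx", "cy" (the principal point, pixels), "xyz" and "rotation" of the camera in the world. Camera axes: x right, y up, looking along -z (the intrinsics and any distortion apply to the point x, -y, -z); pixel columns grow to the right and rows downward; lengths in m; the calibration is good to about 2 mm. A picture is of the moment at which its call begins.
- workorder.close_job(): hands the job in, once; it reports no verdict.
The state is a dict: "t": time; "joints": joint angles; "joint_vel": joint speeds; "tau": joint torques, N m; "ee_pos": TCP position; "ee_rot": TCP orientation; "ft_force": force on the tool from outside, world axes, zero at the start; "torque": the same for the moment, N m; "grip_width": opening from 0.0 (shut) to 1.0 (fully open).
Only numpy, scipy, OpenCV 4.12 (cv2) and the standard library are available. Lean on these libraries where they do the work, as an engineer would, in place of code of your own. Each camera call takes 0.05 s, during which the arm holds its last target.

### The job

Fit the loose T-handled socket key squarely and fully down on the square spindle of the panel rack and turn the spindle with it anticlockwise by some 70 degrees, so that the steel bar swings well off both glass panels (do not push the bar itself); leave the key on the spindle. Then take the panel that stands nearer the spindle out by its clear end (the frosted label end is the one with the notched corner; keep the fingers off it) and hold it still, about 25 cm up, over the middle of the cork mat, tipped so that its label face looks upward at a reading slope of about 45 degrees or flatter. Finish while holding it there; leave the other panel in its slot and do not disturb the other things on the bench.

Things in the scene. Friction and masses are not known exactly. Their poses are not given: they have to be found in the camera images.
- key: loose dark steel T-handled socket key, 240 g, standing bore down. Origin: centre of its underside; z up. Hub 28 x 28 mm, 38 mm high, with a 16 mm square bore 33 mm deep, open below, faces parallel to the key's x and y. Neck 12 x 12 mm up to 50 mm. Cross bar on top: 60 mm long along x, 12 mm thick along y, 50 to 70 mm above the underside
- spindle (a point): centre of the shoulder (the flat top of a 34 mm disc, 90 mm above the bench) on which the seated key's underside rests, on the spindle's vertical axis. From it a 14 mm square shaft rises 26 mm, then a 10 mm square tip 3 mm more. The axes turn with the spindle: x and y are square to the shaft's faces, z up
- retainer (a joint): angle of the spindle and the bar it carries: 0 with the bar squarely across both panels, growing as it turns anticlockwise seen from above, to a stop at 1.6 rad; starts between 0 and 0.3. Stiff (about 0.15 N m of friction) and stays where it is left; the bar is off both panels from about 0.8 rad
- retainer_bar: flat steel bar fixed to the spindle, 16 mm wide, 78 to 87 mm above the bench (4 mm over the panels' tops), reaching 160 mm from the spindle's axis along its own +y
- holder: fixed rack on a grey board, 150 x 220 mm, turned any way. Origin: on the bench. Spindle post at x = 0, y = -65 mm. Two slots along x, at y = 35 (nearer the spindle) and 83 mm: 10 mm wide, floor 8 mm above the bench, wooden cheeks 8 mm thick up to 26 mm. Each holds one upright panel, centred on x = 0 within 2 mm, label face to either side
- panel_a: glass test panel, 110 long, 8 thick, 66 mm high, standing on its long edge in a rack slot, about 140 g; the two are identical. Origin: centre of its underside; z up the panel, x along it towards the frosted end, y out of the LABEL face. The clear end (plain pale green glass) is x = -55 to +20 mm
- panel_b: glass test panel, 110 long, 8 thick, 66 mm high, standing on its long edge in a rack slot, about 140 g; the two are identical. Origin: centre of its underside; z up the panel, x along it towards the frosted end, y out of the LABEL face. The clear end (plain pale green glass) is x = -55 to +20 mm
- frost_a: panel_a's whitish frosted end, x = +20 to +55 mm, origin and axes of the panel. A 12 x 12 mm notch is cut from its corner at +x, +z: with the label face towards you and z up it is the top left corner. Blank paper label, 26 mm square, on the +y face
- frost_b: panel_b's whitish frosted end, x = +20 to +55 mm, origin and axes of the panel. A 12 x 12 mm notch is cut from its corner at +x, +z: with the label face towards you and z up it is the top left corner. Blank paper label, 26 mm square, on the +y face
- panel_a_mid (a point): middle of panel_a, 33 mm up its z from its origin
- panel_b_mid (a point): middle of panel_b, 33 mm up its z from its origin
- mat_center (a point): middle of the top of the fixed cork mat, 160 x 160 x 3 mm, flat on the bench
- offcut: bystander: pale wood offcut, 100 x 45 x 30 mm; leave it alone
- sanding_block: bystander: cork sanding block, 95 x 55 x 32 mm; leave it alone
- tape: bystander: black tape-measure case, 68 x 36 x 62 mm; leave it alone
- screw_tub: bystander: small grey tub, 70 mm across, 50 mm high; leave it alone
- screwdriver: bystander: screwdriver with wooden handle, about 200 mm long; leave it alone
- glue: bystander: white plastic bottle, 60 mm across, 150 mm high; leave it alone
- square: bystander: try square, wooden stock 110 mm, steel blade 150 mm; leave it alone
Not all that is in view belongs to the job. What is shaped like the key but blue or green is not meant.

How it is judged:
By the outcome, as a careful person would: the job done as asked, in the order asked, and still so for the second after the job is handed in, while the arm keeps its last pose, push and grip.
It also fails if it takes over 53 s, if anything falls off the work surface, if the arm or the gripper's body presses on something with over 40 N, if the wrist force passes 120 N, or if a joint passes its speed limit or range.

## Working session

There is one attempt and no reset: what is moved stays moved. The work goes in short steps, Python scripts to look and compute and a tool call to move; the robot and the scene stay as the last step left them, time stands still between calls to the robot, and variables do not carry over. Pictures are saved under pics/ and viewed, and the job is handed in when it is done.

Besides the shell and the picture viewer there is one more tool, called after "Call:" as name(argument=value, ...) on one line, values as JSON. jog_arm: Moves the arm, as the interface text tells. Its arguments: {"type":"object","properties":{"rot":{"type":"array"},"slide":{"type":"array"},"claw":{"type":"array"}},"required":["rot","slide","claw"]}

```bash
ls -la; mkdir -p pics; cat > h.py <<'E'
import numpy as np, cv2
from workcell import monitor, optics, workorder, arm
def snap(n):
    s=optics.snapshot(n); np.savez('last_%s.npz'%n, **{k:np.asarray(v) for k,v in s.items()}); return s
def save(img,name): cv2.imwrite('pics/'+name,cv2.cvtColor(img,cv2.COLOR_RGB2BGR))
E
python3 - <<'E'
from h import *
print(monitor.state())
print([x for x in dir(optics) if x[0]!='_'],[x for x in dir(arm) if x[0]!='_'])
for n in ['scene','side','wrist']:
    s=snap(n); save(s['image'],n+'0.png'); print(n,{k:v for k,v in s.items() if k not in('image','z_map')})
E
```

```text
total 12
drwxr-xr-x  3 agent agent 4096 Dec  5 22:47 .
drwxr-xr-x 23 root  root  4096 Dec  5 22:47 ..
drwxr-xr-x  2 agent agent 4096 Dec  5 22:47 pics
{'t': 0.0, 'joints': array([ 1.14319674e+00,  4.87749300e-02,  9.75505226e-02,  1.62201584e+00,
       -3.46127931e-06,  1.44299343e+00]), 'joint_vel': array([-0.00012751, -0.00032103,  0.00122613,  0.00032505, -0.00127385,
        0.00020674]), 'tau': array([-2.64591172e-04, -3.38779628e+01,  3.20016897e+01,  2.02689454e-02,
       -2.01289768e-04,  3.91688772e-06]), 'ee_pos': array([0.15479549, 0.50099677, 0.23008089]), 'ee_rot': array([-0.46905807, -3.10570233,  0.00369254]), 'ft_force': array([-0.38549824, -0.0047636 , -0.53116179]), 'torque': array([-0.01247952,  0.02419012, -0.04287462]), 'grip_width': 0.9986951964421976}
['snapshot'] ['MotionError', 'grip_point_offset']
scene {'fovy': 51.625550984244285, 'cx': 320.8219957739739, 'cy': 197.26459702177948, 'xyz': array([ 1.21982561, -0.652887  ,  0.96887953]), 'rotation': array([0.757889  , 0.32036257, 0.76631907])}
side {'fovy': 44.190162065053215, 'cx': 320.4237683021446, 'cy': 196.4516296713163, 'xyz': array([0.11882998, 1.02545893, 1.04458983]), 'rotation': array([ 0.21856206, -1.14437323, -2.48762492])}
wrist {'fovy': 64.66684552569531, 'cx': 321.1463047814736, 'cy': 205.41472430467397, 'xyz': array([0.09218149, 0.52021983, 0.37253886]), 'rotation': array([-0.22757258, -0.16527929,  1.26234061])}
```

View pics/scene0.png

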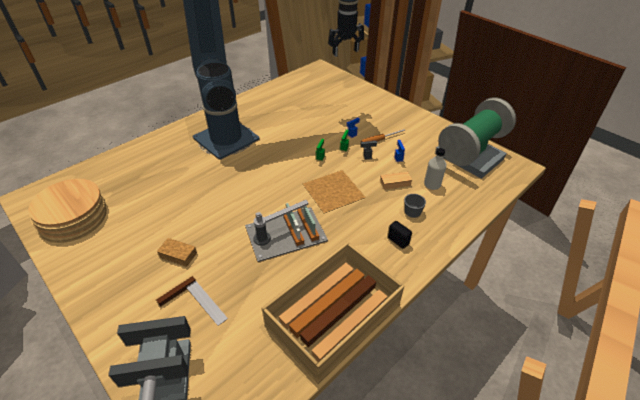

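View pics/side0.png

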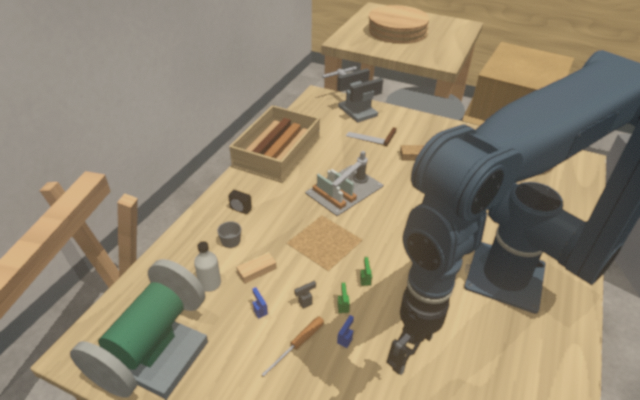

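View pics/wrist0.png

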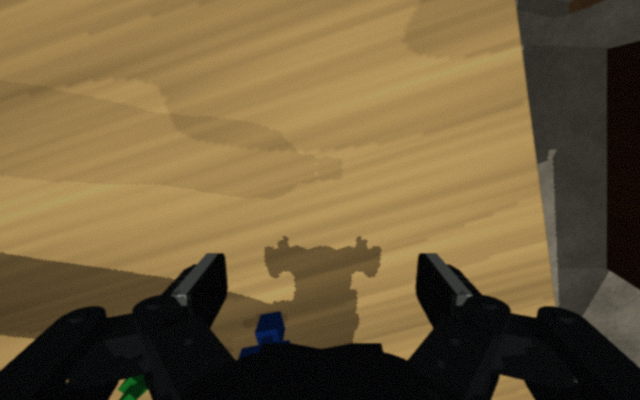

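```bash
cat >> h.py <<'E'
from scipy.spatial.transform import Rotation as R
def load(n): return dict(np.load('last_%s.npz'%n))
def cam(s):
    f=200/np.tan(np.radians(float(s['fovy']))/2); return f,float(s['cx']),float(s['cy']),R.from_rotvec(s['rotation']).as_matrix(),s['xyz']
def cloud(s):
    f,cx,cy,M,t=cam(s); z=s['z_map']; v,u=np.mgrid[0:400,0:640]
    P=np.stack([(u-cx)/f*z,-(v-cy)/f*z,-z],-1); return P@M.T+t
def proj(s,P):
    f,cx,cy,M,t=cam(s); p=(np.asarray(P)-t)@M; return np.stack([cx+f*p[...,0]/-p[...,2],cy-f*p[...,1]/-p[...,2]],-1)
def ray(s,uv,zz):
    f,cx,cy,M,t=cam(s); d=M@np.array([(uv[0]-cx)/f,-(uv[1]-cy)/f,-1]); return t+d*(zz-t[2])/d[2]
def crop(s,u0,v0,u1,v1,k,name): save(cv2.resize(s['image'][v0:v1,u0:u1],None,fx=k,fy=k,interpolation=cv2.INTER_CUBIC),name)
E
python3 - <<'E'
from h import *
s=load('scene'); d=load('side')
for n,S in(('scene',s),('side',d)):
    P=cloud(S); z=S['z_map']
    print(n,(z>0).mean())
    for uv in ([(335,188),(290,225),(367,150),(200,280)] if n=='scene' else [(325,242),(345,185),(305,293),(450,150)]):
        print(uv,P[uv[1],uv[0]])
crop(s,230,170,350,270,6,'s_rack.png');crop(d,290,140,400,225,7,'d_rack.png')
crop(s,300,105,430,205,6,'s_key.png');crop(d,240,250,380,350,5,'d_key.png')
E
```

```text
scene 0.99428125
(335, 188) [0.50150434 0.10440408 0.00381793]
(290, 225) [ 0.54078223 -0.13099088  0.02535618]
(367, 150) [0.46050368 0.3108773  0.03554411]
(200, 280) [ 0.50821082 -0.43369993  0.00169579]
side 0.9958359375
(325, 242) [0.49948065 0.096451   0.00099233]
(345, 185) [ 0.52408271 -0.11146787  0.05391142]
(305, 293) [0.45530329 0.32338278 0.04962241]
(450, 150) [0.17049741 0.50934326 0.69780944]
```

View pics/s_rack.png

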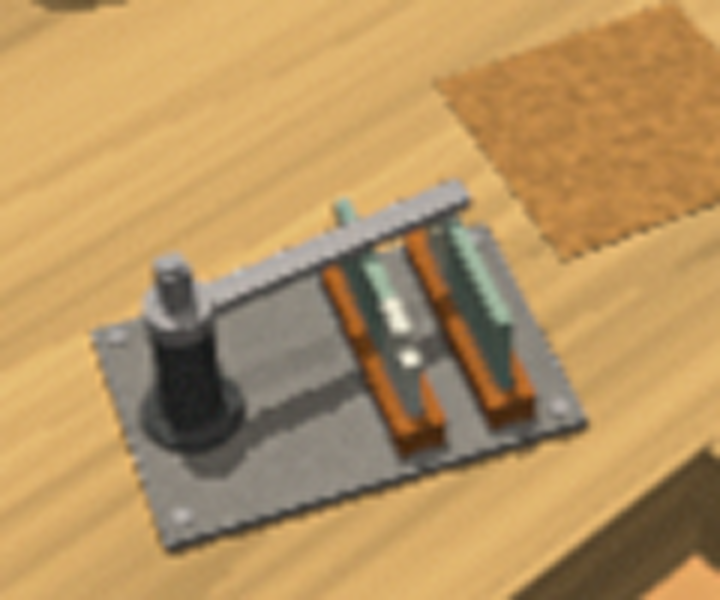

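View pics/d_rack.png

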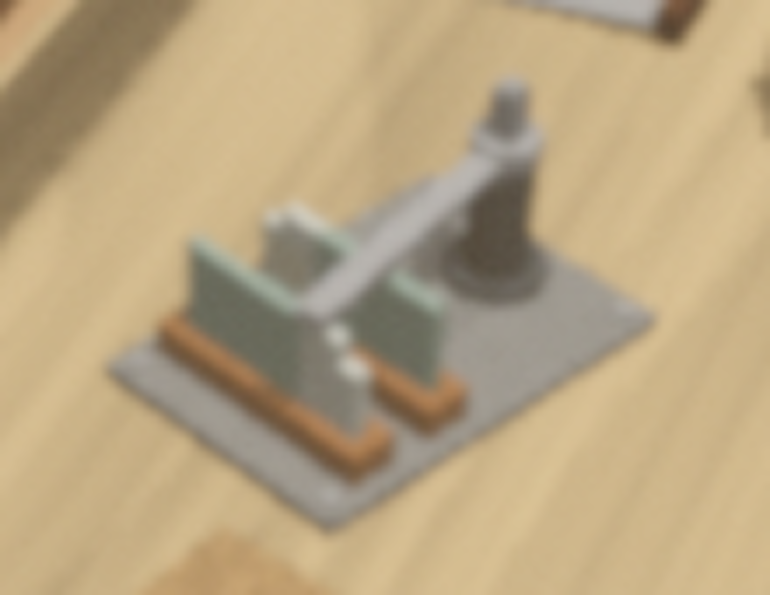

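View pics/s_key.png

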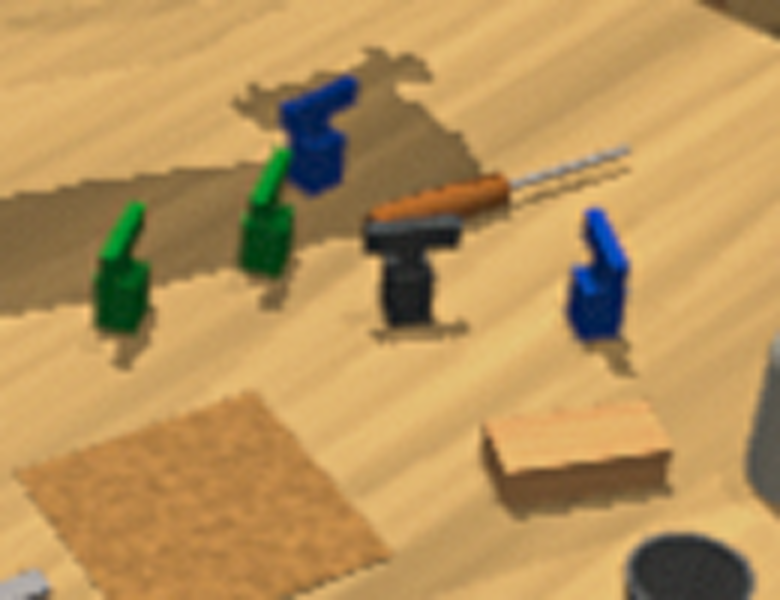

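View pics/d_key.png

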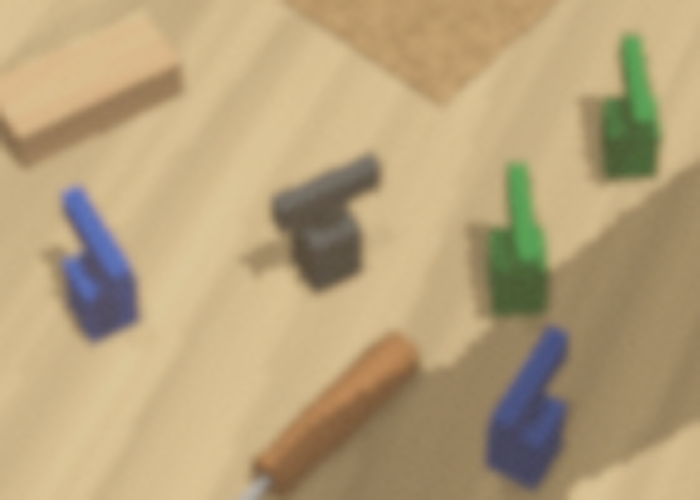

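```bash
python3 - <<'E'
from h import *
s=load('scene'); d=load('side'); w=load('wrist')
for S in (s,d):
    P=cloud(S); I=S['image'].astype(int)
    m=(abs(P[...,0]-.46)<.06)&(abs(P[...,1]-.315)<.06)&(P[...,2]>.058)&(P[...,2]<.085)
    Q=P[m]; rect=cv2.minAreaRect((Q[:,:2]*1000).astype(np.float32)); print('key top',len(Q),Q.mean(0),rect)
    m=(abs(P[...,0]-.54)<.13)&(abs(P[...,1]+.13)<.14)&(P[...,2]>.06)&(P[...,2]<.13)
    Q=P[m]; print(len(Q))
    for lo,hi in((.06,.076),(.079,.093),(.1,.125)):
        q=Q[(Q[:,2]>lo)&(Q[:,2]<hi)]; print(lo,len(q),q.mean(0),cv2.minAreaRect((q[:,:2]*1000).astype(np.float32)))
for c in[(95,330),(170,550),(585,425),(485,228)]: print(ray(s,(230+c[0]/6,170+c[1]/6),.006))
for c in[(105,372),(328,530),(658,318),(430,180)]: print(ray(d,(290+c[0]/7,140+c[1]/7),.006))
T=R.from_rotvec(monitor.state()['ee_rot']); print(T.as_matrix())
print('cam in tool',T.inv().apply(w['xyz']-monitor.state()['ee_pos']),(T.inv()*R.from_rotvec(w['rotation'])).as_matrix())
E
```

```text
key top 73 [0.46080792 0.3123806  0.06566677] ((460.5284729003906, 313.10528564453125), (59.437110900878906, 20.177732467651367), 50.1096076965332)
605
0.06 203 [ 0.56152371 -0.13145822  0.06955563] ((534.9613647460938, -143.56434631347656), (172.90533447265625, 104.73375701904297), 48.34376525878906)
0.079 326 [ 0.52741662 -0.15809284  0.08574597] ((530.7236328125, -151.7517852783203), (175.51487731933594, 33.494388580322266), 76.23600769042969)
0.1 41 [ 0.51380785 -0.22114725  0.11185049] ((512.1182250976562, -220.06613159179688), (13.70803165435791, 17.640697479248047), 73.72551727294922)
key top 153 [0.45721133 0.31986732 0.06727721] ((458.1804504394531, 319.01708984375), (60.94621276855469, 14.781495094299316), 53.649723052978516)
566
0.06 260 [ 0.55164172 -0.11264738  0.06856873] ((536.7954711914062, -149.72268676757812), (165.2047119140625, 114.63762664794922), 65.4676284790039)
0.079 238 [ 0.52371454 -0.14426102  0.08665051] ((522.9476928710938, -143.60946655273438), (174.82460021972656, 35.14196014404297), 80.3255386352539)
0.1 38 [ 0.50854494 -0.21559764  0.11038247] ((509.457275390625, -216.46267700195312), (18.419885635375977, 13.855307579040527), 79.94698333740234)
[ 0.43195969 -0.22058405  0.006     ]
[ 0.57220721 -0.27900541  0.006     ]
[ 0.65351449 -0.07990964  0.006     ]
[ 0.51683867 -0.02247918  0.006     ]
[ 0.64508622 -0.07126066  0.006     ]
[ 0.51006025 -0.01731616  0.006     ]
[ 0.42591492 -0.22098252  0.006     ]
[ 0.56335857 -0.27406286  0.006     ]
[[-9.55391203e-01  2.95342255e-01 -7.75118262e-04]
 [ 2.95343167e-01  9.55389792e-01 -1.66110942e-03]
 [ 2.49944272e-04 -1.81593521e-03 -9.99998320e-01]]
cam in tool [ 0.06554528 -0.00053964 -0.14214376] [[-1.14362743e-03  9.65597962e-01  2.60037052e-01]
 [ 9.99999346e-01  1.11061655e-03  2.73874809e-04]
 [-2.43484972e-05  2.60037195e-01 -9.65598600e-01]]
```

```bash
cat >> h.py <<'E'
def down(yaw): # tool y at yaw deg, z down
    a=np.radians(yaw); y=np.array([np.cos(a),np.sin(a),0]); z=np.array([0,0,-1.]); return R.from_matrix(np.stack([np.cross(y,z),y,z],1))
def togo(pos,Rt):
    st=monitor.state(); T=R.from_rotvec(st['ee_rot'])
    print('t',round(st['t'],2),'slide cm',np.round(T.inv().apply(np.array(pos)-st['ee_pos'])*100,2),'rot',np.round((T.inv()*Rt).as_rotvec(),3))
def info():
    st=monitor.state(); T=R.from_rotvec(st['ee_rot']).as_matrix()
    print('t',round(st['t'],2),'pos',np.round(st['ee_pos'],4),'yawY',np.degrees(np.arctan2(T[1,1],T[0,1])).round(2),'zt',T[:,2].round(4),'j',np.degrees(st['joints']).round(1),'F',st['ft_force'].round(1),'M',st['torque'].round(2),'g',round(st['grip_width'],3))
E
python3 -c "
from h import *
info(); togo([.459,.315,.2],down(142))"
```

```text
t 0.15 pos [0.1549 0.5011 0.2304] yawY 72.82 zt [-8.0e-04 -1.7e-03 -1.0e+00] j [65.5  2.8  5.6 92.9  0.  82.7] F [-0.2  0.4 -0.5] M [0.04 0.06 0.02] g 0.999
t 0.15 slide cm [-34.56  -8.8    3.05] rot [-1.000e-03 -1.000e-03 -1.207e+00]
```

Call:
jog_arm(rot=[[0, 0, -1.2], [0, 0, -1.2], [0, 0, -1.2], [0, 0, -1.2], [0, 0, -1.2]], slide=[[-34.6, -8.8, 3], [-34.6, -8.8, 3], [-34.6, -8.8, 3], [-34.6, -8.8, 3], [-34.6, -8.8, 3]], claw=[0.3, 0.3, 0.3, 0.3, 0.3])

```text
t: 0.78
ee_pos: [0.395, 0.3554, 0.2074]
ee_rot: [0.848, -3.025, -0.0]
ft_force: [1.1, 0.1, -1.5]
grip_width: 0.65
```

```bash
python3 -c "
from h import *
info(); togo([.459,.315,.2],down(142))"
```

```text
t 0.78 pos [0.395  0.3554 0.2074] yawY 121.34 zt [-4.e-04 -0.e+00 -1.e+00] j [34.7  3.5  3.7 90.3  0.   3.4] F [ 1.1  0.1 -1.5] M [ 0.   -0.    0.05] g 0.65
t 0.78 slide cm [-3.37 -6.78  0.73] rot [ 0.    -0.    -0.361]
```

Call:
jog_arm(rot=[[0, 0, -0.36], [0, 0, -0.36], [0, 0, -0.36]], slide=[[-3.4, -6.8, 0.7], [-3.4, -6.8, 0.7], [-3.4, -6.8, 0.7]], claw=[0.3, 0.3, 0.3])

```text
t: 1.15
ee_pos: [0.4586, 0.3146, 0.1998]
ee_rot: [1.36, -2.83, -0.0]
ft_force: [-1.0, 0.4, 0.8]
grip_width: 0.652
```

```bash
python3 -c "
from h import *
info(); w=snap('wrist'); save(w['image'],'w1.png')
P=cloud(w)
m=(abs(P[...,0]-.46)<.06)&(abs(P[...,1]-.315)<.06)&(P[...,2]>.06)&(P[...,2]<.08); Q=P[m]; print(len(Q),Q.mean(0),cv2.minAreaRect((Q[:,:2]*1000).astype(np.float32)))
"
```

```text
t 1.15 pos [0.4586 0.3146 0.1998] yawY 141.34 zt [-1.8e-03 -8.0e-04 -1.0e+00] j [ 27.5   7.2   6.9  89.8   0.  -23.8] F [-1.   0.4  0.8] M [ 0.04  0.01 -0.02] g 0.652
879 [0.45849849 0.31577371 0.06945637] ((459.2757568359375, 316.8761901855469), (59.469879150390625, 11.948720932006836), 54.9814453125)
```

View pics/w1.png

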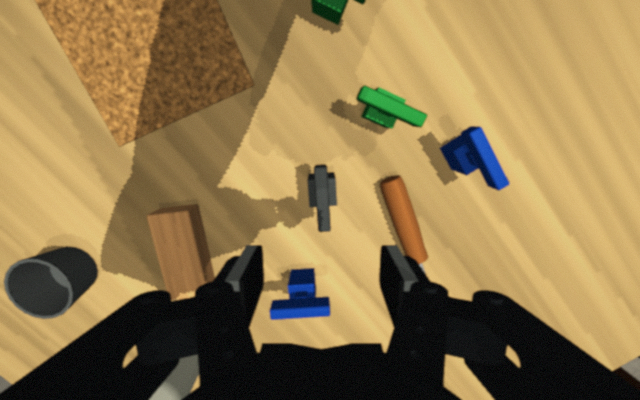

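```bash
python3 -c "
from h import *
togo([.4593,.3166,.046],down(145))"
```

```text
t 1.2 slide cm [-0.21 -0.07 15.43] rot [ 0.001 -0.001 -0.063]
```

Call:
jog_arm(rot=[[0, 0, -0.06], [0, 0, -0.06], [0, 0, -0.06], [0, 0, -0.06], [0, 0, -0.06]], slide=[[-0.2, -0.1, 6], [-0.2, -0.1, 11], [-0.2, -0.1, 14], [-0.2, -0.1, 15.4], [-0.2, -0.1, 15.4]], claw=[-0.2, -0.2, -0.2, -0.2, -0.2])

```text
t: 1.82
ee_pos: [0.4588, 0.3172, 0.0465]
ee_rot: [1.452, -2.784, -0.0]
ft_force: [1.0, 0.3, 0.7]
grip_width: 0.397
```

Call:
jog_arm(rot=[[0, 0, 0], [0, 0, 0], [0, 0, 0]], slide=[[0, 0, 0], [0, 0, 0], [0, 0, 0]], claw=[-1, -1, -1])

```text
t: 2.2
ee_pos: [0.4614, 0.3178, 0.0492]
ee_rot: [-1.45, 2.782, 0.001]
ft_force: [-0.2, 1.0, 5.2]
grip_width: 0.125
```

```bash
python3 -c "
from h import *
info();w=snap('wrist'); save(w['image'],'w2.png')"
```

```text
t 2.2 pos [0.4614 0.3178 0.0492] yawY 145.06 zt [ 0.0033  0.0025 -1.    ] j [ 27.7   9.9  -7.4  72.4   0.  -27.4] F [-0.2  1.   5.2] M [0.14 0.2  0.01] g 0.125
```

View pics/w2.png

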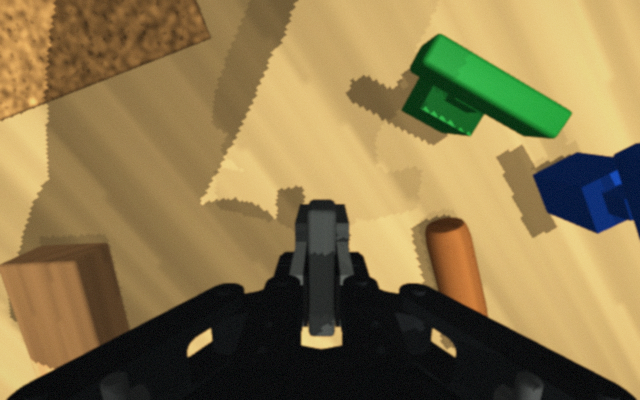

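Call:
jog_arm(rot=[[0, 0, 0], [0, 0, 0], [0, 0, 0], [0, 0, 0], [0, 0, 0]], slide=[[0, 0, -0.8], [0, 0, -4], [0, 0, -10], [0, 0, -16], [0, 0, -20]], claw=[-1, -1, -1, -1, -1])

```text
t: 2.88
ee_pos: [0.4604, 0.3166, 0.2498]
ee_rot: [-1.451, 2.784, -0.001]
ft_force: [-0.3, -0.3, -1.9]
grip_width: 0.123
```

```bash
python3 -c "
from h import *
info();togo([.593,-.228,.26],down(77))"
```

```text
t 2.88 pos [0.4604 0.3166 0.2498] yawY 145.04 zt [ 2.4e-03  7.0e-04 -1.0e+00] j [ 27.7   8.   13.5  95.3  -0.  -27.4] F [-0.3 -0.3 -1.9] M [-0.02 -0.09  0.05] g 0.123
t 2.88 slide cm [ 37.04 -42.07  -1.03] rot [-0.     0.003  1.188]
```

Call:
jog_arm(rot=[[0, 0, 1.19], [0, 0, 1.19], [0, 0, 1.19], [0, 0, 1.19], [0, 0, 1.19]], slide=[[37, -42, -1], [37, -42, -1], [37, -42, -1], [37, -42, -1], [37, -42, -1]], claw=[-1, -1, -1, -1, -1])

```text
t: 3.5
ee_pos: [0.5336, 0.011, 0.2518]
ee_rot: [0.027, -3.14, 0.0]
ft_force: [0.6, -0.4, -2.3]
grip_width: 0.125
```

```bash
python3 -c "
from h import *
info();togo([.593,-.228,.26],down(77))"
```

```text
t 3.5 pos [0.5336 0.011  0.2518] yawY 90.98 zt [-1.4e-03 -1.0e-04 -1.0e+00] j [-6.   4.5  9.9 95.4 -0.  -7. ] F [ 0.6 -0.4 -2.3] M [ 0.03 -0.12 -0.02] g 0.125
t 3.5 slide cm [ -5.53 -24.    -0.83] rot [-0.    -0.001  0.244]
```

Call:
jog_arm(rot=[[0, 0, 0.24], [0, 0, 0.24], [0, 0, 0.24], [0, 0, 0.24], [0, 0, 0.24]], slide=[[-5.5, -24, -0.8], [-5.5, -24, -0.8], [-5.5, -24, -0.8], [-5.5, -24, -0.8], [-5.5, -24, -0.8]], claw=[-1, -1, -1, -1, -1])

```text
t: 4.12
ee_pos: [0.5939, -0.2304, 0.2569]
ee_rot: [-0.349, -3.117, 0.0]
ft_force: [-0.2, 1.0, -2.8]
grip_width: 0.128
```

```bash
python3 -c "
from h import *
info();w=snap('wrist'); save(w['image'],'w3.png')
P=cloud(w)
m=(P[...,2]>.11)&(P[...,2]<.125)&(abs(P[...,0]-.515)<.025)&(abs(P[...,1]+.21)<.025); Q=P[m]; print(len(Q),Q.mean(0),cv2.minAreaRect((Q[:,:2]*1000).astype(np.float32)))
"
```

```text
t 4.12 pos [ 0.5939 -0.2304  0.2569] yawY 77.23 zt [-4.7e-03  3.0e-04 -1.0e+00] j [-27.2  21.3  30.2  99.1  -0.1 -14.4] F [-0.2  1.  -2.8] M [0.11 0.06 0.01] g 0.128
303 [ 0.5120738  -0.21858619  0.1170334 ] ((511.9462890625, -218.58151245117188), (13.788732528686523, 13.937850952148438), 76.9363784790039)
```

View pics/w3.png

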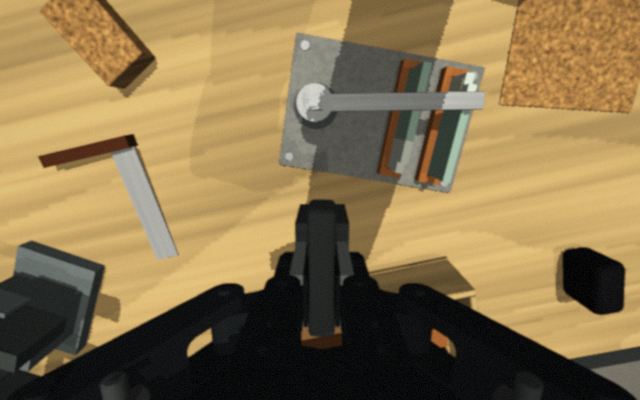

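```bash
python3 -c "
from h import *
w=load('wrist');P=cloud(w);st=monitor.state();T=R.from_rotvec(st['ee_rot'])
q=T.inv().apply((P-st['ee_pos']).reshape(-1,3)).reshape(P.shape)*1000
I=w['image'].astype(int).sum(-1)
for v in range(195,345,8): print(v,' '.join('%d,%d,%d'%tuple(q[v,u].round()) for u in range(290,352,6)))
crop(w,240,180,400,350,4,'w3c.png');crop(w,270,30,500,200,3,'w3r.png')
"
```

```text
195 -29,-44,258 -28,-36,257 -29,-28,259 -28,-21,257 -29,-13,258 -29,-5,258 -29,3,258 -29,11,257 -29,18,260 -29,26,257 -29,34,260
203 -39,-44,257 -39,-36,257 -39,-29,258 -39,-21,258 30,-6,-8 30,-4,-7 30,-1,-9 30,2,-8 -39,18,257 -39,26,258 -40,34,258
211 -50,-45,258 -50,-37,258 15,-14,33 29,-8,-18 29,-6,-19 29,-3,-19 30,-1,-19 30,1,-19 14,7,34 14,10,34 -50,34,257
219 -61,-45,258 14,-16,18 15,-13,18 26,-8,-18 26,-6,-19 26,-3,-20 26,-1,-19 27,1,-20 14,6,19 14,9,18 -61,35,258
227 -73,-45,258 12,-16,12 11,-13,14 22,-8,-18 23,-6,-20 23,-3,-20 23,-1,-20 23,1,-20 12,6,12 12,9,12 -73,35,258
235 -84,-46,258 7,-16,13 8,-13,12 19,-8,-19 20,-6,-20 20,-3,-20 19,-1,-19 19,1,-19 8,6,12 7,9,13 -84,35,259
243 -95,-46,258 10,-15,-5 10,-12,-5 16,-8,-19 16,-6,-20 16,-4,-20 16,-1,-19 16,1,-20 10,5,-4 10,7,-5 -96,35,259
251 -106,-46,257 10,-14,-14 10,-11,-14 12,-9,-19 12,-6,-19 12,-4,-19 12,-1,-19 12,1,-19 10,4,-15 10,7,-14 -107,35,258
259 6,-17,-13 10,-13,-23 10,-11,-22 10,-8,-22 9,-6,-20 9,-4,-20 9,-1,-21 9,1,-20 10,4,-23 10,6,-22 10,9,-22
267 6,-16,-21 10,-13,-29 10,-10,-30 9,-8,-27 5,-6,-19 5,-4,-20 5,-
[... 387 characters left out ...]
-11,-53 3,-10,-41 -3,-8,-31 -10,-6,-19 -10,-4,-20 -10,-1,-20 -10,2,-20 0,3,-36 10,4,-52 10,6,-53
307 17,-11,-67 14,-10,-63 1,-10,-42 -7,-8,-30 -13,-6,-21 -14,-4,-20 -14,-1,-20 -15,2,-19 -3,3,-37 7,4,-52 16,5,-66
315 16,-11,-70 12,-10,-63 -2,-10,-43 -9,-8,-33 -18,-6,-20 -18,-4,-20 -18,-1,-20 -19,2,-18 -7,3,-36 0,5,-45 16,5,-69
323 16,-11,-73 9,-10,-64 -5,-10,-44 -155,-19,167 -22,-6,-19 -22,-4,-20 -22,-1,-20 -22,2,-19 -11,3,-36 -3,5,-46 15,4,-72
331 16,-11,-75 6,-10,-63 -199,-29,212 -199,-21,212 -26,-6,-19 -26,-4,-20 -26,-1,-19 -27,2,-18 -199,18,212 -7,5,-46 13,4,-72
339 16,-10,-79 5,-10,-65 -212,-29,213 -224,-22,228 -221,-14,225 -219,-6,222 -218,2,220 -216,10,219 -214,18,216 -9,5,-47 11,4,-73
```

View pics/w3c.png

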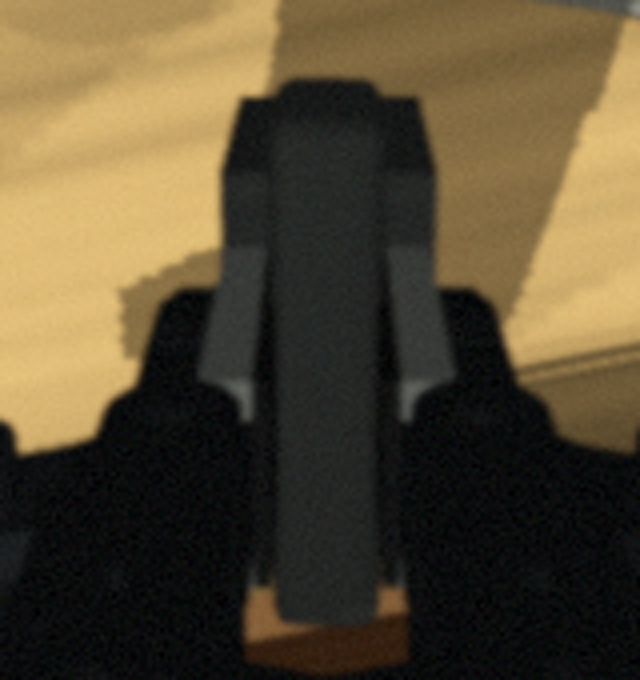

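View pics/w3r.png

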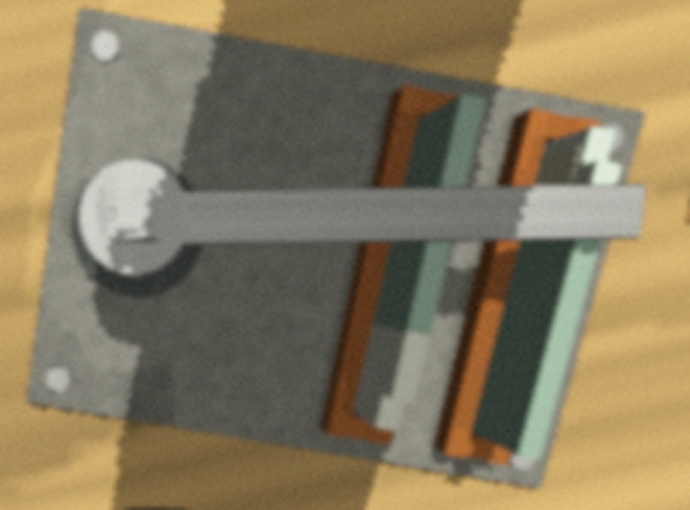

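```bash
python3 -c "
from h import *
st=monitor.state();T=R.from_rotvec(st['ee_rot'])
sp=T.inv().apply(np.array([.512,-.2186,.119])-st['ee_pos']);print('spindle in tool',sp)
tgt=sp-np.array([.001,-.0022,0])
print(tgt)
Rn=down(77)
p=st['ee_pos']+T.apply([tgt[0],tgt[1],0]); p[2]=.185; print('align',p)
p2=p+Rn.apply([-.045,0,0]);p2[2]=.185;togo(p2,Rn)
"
```

```text
spindle in tool [ 0.08111625 -0.00913853  0.13915227]
[ 0.08011625 -0.00693853  0.13915227]
align [ 0.51403391 -0.21694585  0.185     ]
t 4.17 slide cm [ 3.48 -0.73  7.29] rot [ 0.001 -0.004  0.006]
```

Call:
jog_arm(rot=[[0.001, -0.004, 0.006], [0.001, -0.004, 0.006], [0.001, -0.004, 0.006], [0.001, -0.004, 0.006]], slide=[[3.5, -0.7, 4], [3.5, -0.7, 7], [3.5, -0.7, 7.2], [3.5, -0.7, 7.2]], claw=[-1, -1, -1, -1])

```text
t: 4.68
ee_pos: [0.5596, -0.2243, 0.1901]
ee_rot: [0.346, 3.116, -0.003]
ft_force: [-0.7, -0.1, -2.0]
grip_width: 0.127
```

```bash
python3 -c "
from h import *
info();w=snap('wrist'); save(w['image'],'w4.png')
st=monitor.state();T=R.from_rotvec(st['ee_rot'])
P=cloud(w);q=T.inv().apply((P-st['ee_pos']).reshape(-1,3)).reshape(P.shape)*1000
m=(P[...,2]>.111)&(P[...,2]<.124)&(abs(P[...,0]-.512)<.025)&(abs(P[...,1]+.2186)<.025); Q=P[m]; print(len(Q),Q.mean(0),cv2.minAreaRect((Q[:,:2]*1000).astype(np.float32)))
Q=q[m]; print('in tool',Q.mean(0),cv2.minAreaRect(Q[:,:2].astype(np.float32)))
crop(w,200,40,440,290,3,'w4c.png')
# hub top z~12mm in tool
m=(abs(q[...,2]-12.5)<2.5)&(abs(q[...,0])<20)&(abs(q[...,1])<25); Q=q[m];print('hub',len(Q),Q.min(0),Q.max(0))
m=(abs(q[...,2]+19.5)<1.5)&(abs(q[...,0])<40)&(abs(q[...,1])<15); Q=q[m];print('bar',len(Q),Q.min(0),Q.max(0),cv2.minAreaRect(Q[:,:2].astype(np.float32)))
"
```

```text
t 4.67 pos [ 0.5596 -0.2243  0.1901] yawY 77.32 zt [ 0.0057 -0.0028 -1.    ] j [-28.2  13.8  13.2  89.1   0.  -15.5] F [-0.7 -0.1 -2. ] M [-0.   -0.07  0.01] g 0.127
446 [ 0.51144618 -0.21871431  0.11711569] ((511.6717529296875, -218.99276733398438), (13.540628433227539, 14.066603660583496), 77.61255645751953)
in tool [49.53356673 -4.68592735 73.65765167] ((49.2692756652832, -4.905309677124023), (13.53804874420166, 14.061759948730469), 89.7236557006836)
hub 528 [  3.12479662 -13.83101275  10.61694667] [16.15916462 14.32416167 14.9985251 ]
bar 3375 [-27.77917053 -14.90363269 -20.99849945] [ 32.05842898  14.92728547 -18.00124431] ((2.286865234375, 1.3713645935058594), (28.76192283630371, 59.08611297607422), 74.531982421875)
```

View pics/w4c.png

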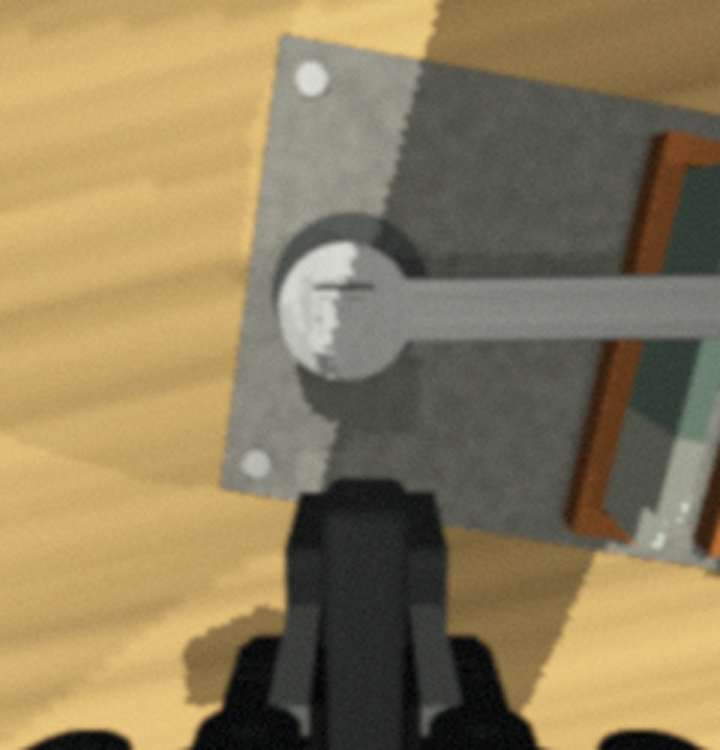

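Call:
jog_arm(rot=[[0, 0, 0], [0, 0, 0]], slide=[[0, 0, 0], [0, 0, 0]], claw=[-1, -1])

```text
t: 4.97
ee_pos: [0.5599, -0.2252, 0.1901]
ee_rot: [0.348, 3.116, -0.004]
ft_force: [0.7, -0.0, -1.9]
grip_width: 0.119
```

```bash
cat > m.py <<'E'
from h import *
info();st=monitor.state();w=snap('wrist');info()
T=R.from_rotvec(st['ee_rot'])
print('cam in tool',T.inv().apply(w['xyz']-st['ee_pos']),np.degrees((T.inv()*R.from_rotvec(w['rotation'])).as_euler('xyz')))
P=cloud(w);q=T.inv().apply((P-st['ee_pos']).reshape(-1,3)).reshape(P.shape)*1000
m=(P[...,2]>.111)&(P[...,2]<.124)&(abs(P[...,0]-.512)<.025)&(abs(P[...,1]+.2186)<.025); Q=P[m]; print(len(Q),Q.mean(0),cv2.minAreaRect((Q[:,:2]*1000).astype(np.float32)))
Q=q[m]; print('in tool',Q.mean(0),cv2.minAreaRect(Q[:,:2].astype(np.float32)))
m=(abs(q[...,2]-12.5)<2.5)&(abs(q[...,0])<20)&(abs(q[...,1])<25); Q=q[m];print('hub',len(Q),np.percentile(Q,[1,99],axis=0))
m=(abs(q[...,2]+19.5)<1.5)&(abs(q[...,0])<40)&(abs(q[...,1])<10); Q=q[m];print('bar',len(Q),cv2.minAreaRect(Q[:,:2].astype(np.float32)))
E
python3 m.py
```

```text
t 4.97 pos [ 0.5599 -0.2252  0.1901] yawY 77.27 zt [ 0.0063 -0.0032 -1.    ] j [-28.3  13.8  13.3  89.1   0.  -15.5] F [ 0.7 -0.  -1.9] M [ 0.    0.05 -0.  ] g 0.119
t 5.03 pos [ 0.5596 -0.2251  0.1897] yawY 77.26 zt [ 0.0056 -0.0028 -1.    ] j [-28.3  13.8  13.2  89.1   0.  -15.5] F [-0.4  0.4 -2.5] M [ 0.03  0.02 -0.04] g 0.126
cam in tool [ 0.06559025 -0.00053293 -0.1422973 ] [1.64924733e+02 2.32474437e-02 9.00672359e+01]
430 [ 0.51160656 -0.21864359  0.11726721] ((511.7870178222656, -218.71771240234375), (13.756529808044434, 13.937578201293945), 79.40008544921875)
in tool [48.99356928 -4.15652867 72.54723812] ((48.830039978027344, -4.186723232269287), (13.755023002624512, 13.962254524230957), 87.86285400390625)
hub 543 [[  4.54401968 -14.06565204  10.31340354]
 [ 15.23483082  13.78656705  14.58025345]]
bar 2957 ((1.3954048156738281, -1.1037416458129883), (59.827552795410156, 19.605918884277344), 7.100922107696533)
```

```bash
cat > m2.py <<'E'
from h import *
w=load('wrist');st=monitor.state();T=R.from_rotvec(st['ee_rot'])
P=cloud(w);q=T.inv().apply((P-st['ee_pos']).reshape(-1,3)).reshape(P.shape)*1000
for (a,b,lo,hi) in((-21.5,-17.5,15,27),(10,15,4,13)):
    m=(q[...,2]>a)&(q[...,2]<b)&(q[...,0]>lo)&(q[...,0]<hi)&(abs(q[...,1])<25)
    r=[];
    for v in np.unique(np.where(m)[0]):
        u=np.where(m[v])[0]; r.append((v,u.min(),u.max(),q[v,u.min(),1].round(1),q[v,u.max(),1].round(1)))
    print(r)
m=(abs(q[...,2]+19.5)<2)&(abs(q[...,1]+1.5)<3)&(abs(q[...,0])<40);print('bar x',np.percentile(q[m][:,0],[0.5,99.5]))
E
python3 m2.py
```

```text
[(np.int64(218), np.int64(307), np.int64(336), np.float64(-6.3), np.float64(5.5)), (np.int64(219), np.int64(307), np.int64(336), np.float64(-6.3), np.float64(5.6)), (np.int64(220), np.int64(307), np.int64(336), np.float64(-6.3), np.float64(5.5)), (np.int64(221), np.int64(307), np.int64(336), np.float64(-6.4), np.float64(5.5)), (np.int64(222), np.int64(307), np.int64(336), np.float64(-6.4), np.float64(5.6)), (np.int64(223), np.int64(307), np.int64(336), np.float64(-6.4), np.float64(5.5)), (np.int64(224), np.int64(307), np.int64(336), np.float64(-6.4), np.float64(5.6)), (np.int64(225), np.int64(307), np.int64(336), np.float64(-6.4), np.float64(5.6)), (np.int64(226), np.int64(307), np.int64(336), np.float64(-6.4), np.float64(5.6)), (np.int64(227), np.int64(308), np.int64(336), np.float64(-5.9), np.float64(5.6)), (np.int64(228), np.int64(308), np.int64(336), np.float64(-5.9), np.float64(5.6)), (np.int64(229), np.int64(308), np.int64(336), np.float64(-5.9), np.float64(5.6)), (np.int64(230), np.int64(308), np.int64(336), np.float64(-5.9), np.float64(5.6)), (np.int64(231), np.int64(308), np
[... 2121 characters left out ...]
int64(235), np.int64(295), np.int64(348), np.float64(-14.1), np.float64(13.3)), (np.int64(236), np.int64(295), np.int64(348), np.float64(-14.1), np.float64(13.3)), (np.int64(237), np.int64(295), np.int64(348), np.float64(-14.1), np.float64(13.4)), (np.int64(238), np.int64(295), np.int64(348), np.float64(-14.0), np.float64(13.3)), (np.int64(239), np.int64(295), np.int64(348), np.float64(-14.1), np.float64(13.4)), (np.int64(240), np.int64(295), np.int64(348), np.float64(-14.1), np.float64(13.4)), (np.int64(241), np.int64(295), np.int64(348), np.float64(-14.1), np.float64(13.4)), (np.int64(242), np.int64(348), np.int64(348), np.float64(13.3), np.float64(13.3))]
bar x [-27.8574966   30.71201295]
```

```bash
python3 -c "
from h import *
togo([.5132,-.2188,.182],down(77.4))
w=load('wrist');P=cloud(w);m=(P[...,2]>.078)&(P[...,2]<.096)
import numpy as np
d=P[...,:2]-np.array([.5118,-.2187]);r=np.hypot(d[...,0],d[...,1]);m&=(r>.03)&(r<.17);Q=P[m][:,:2]*1000
print(len(Q),cv2.minAreaRect(Q.astype(np.float32)),cv2.fitLine(Q.astype(np.float32),cv2.DIST_HUBER,0,.01,.01).ravel(),P[m][:,2].mean())
l=cv2.fitLine(Q.astype(np.float32),cv2.DIST_HUBER,0,.01,.01).ravel();print(np.degrees(np.arctan2(l[1],l[0])), np.cross(l[:2],np.array([511.8,-218.7])-l[2:]))
"
```

```text
t 5.03 slide cm [ 4.67 -0.41  0.74] rot [-0.002  0.006 -0.002]
3682 ((531.5579833984375, -126.1085433959961), (130.6835174560547, 16.15485954284668), 77.94264221191406) [ 2.0858057e-01  9.7800517e-01  5.3122046e+02 -1.2613776e+02] 0.08662612366717296
77.960815 -0.31337608996382826<string>:8: DeprecationWarning: Arrays of 2-dimensional vectors are deprecated. Use arrays of 3-dimensional vectors instead. (deprecated in NumPy 2.0)
```

Call:
jog_arm(rot=[[-0.002, 0.006, -0.012], [-0.002, 0.006, -0.012], [-0.002, 0.006, -0.012], [-0.002, 0.006, -0.012]], slide=[[4.7, -0.4, 0.7], [4.7, -0.4, 0.7], [4.7, -0.4, 0.7], [4.7, -0.4, 0.7]], claw=[-1, -1, -1, -1])

```text
t: 5.52
ee_pos: [0.5135, -0.2189, 0.1826]
ee_rot: [0.33, 3.123, 0.0]
ft_force: [-0.2, -1.0, -1.8]
grip_width: 0.123
```

```bash
python3 -c "
from h import *
info();info();s=snap('scene');d=snap('side')
crop(s,240,165,340,265,6,'s5.png');crop(d,310,120,410,210,7,'d5.png');togo([.5132,-.2188,.182],down(78))
info()"; python3 m2.py | tail -1
```

```text
t 5.53 pos [ 0.5135 -0.2189  0.1826] yawY 77.95 zt [ 1.e-03 -1.e-04 -1.e+00] j [-30.    7.3   5.   87.6   0.  -17.9] F [-0.2 -1.  -1.8] M [-0.02 -0.03  0.06] g 0.123
t 5.53 pos [ 0.5135 -0.2189  0.1826] yawY 77.95 zt [ 1.e-03 -1.e-04 -1.e+00] j [-30.    7.3   5.   87.6   0.  -17.9] F [-0.2 -1.  -1.8] M [-0.02 -0.03  0.06] g 0.123
t 5.62 slide cm [ 0.02 -0.    0.04] rot [ 0.     0.    -0.001]
t 5.62 pos [ 0.5134 -0.2188  0.1824] yawY 77.95 zt [ 4.e-04  2.e-04 -1.e+00] j [-30.    7.3   5.   87.7   0.  -17.9] F [-0.5 -0.  -3.3] M [ 0.02 -0.    0.03] g 0.127
bar x [-36.20012044 -15.57942653]
```

View pics/s5.png

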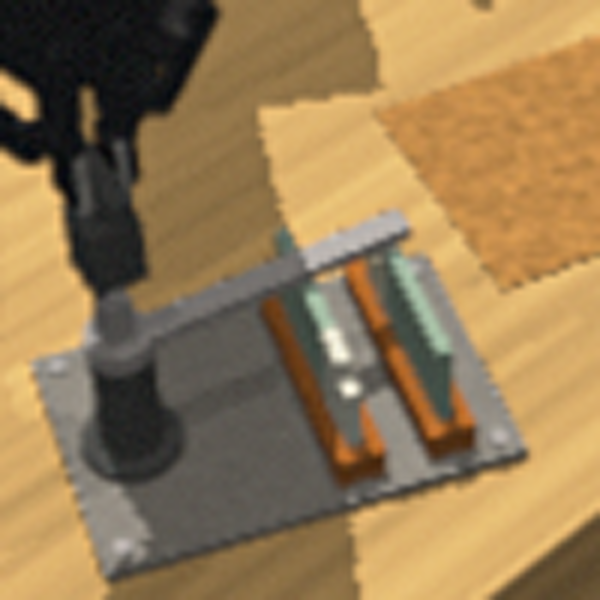

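View pics/d5.png

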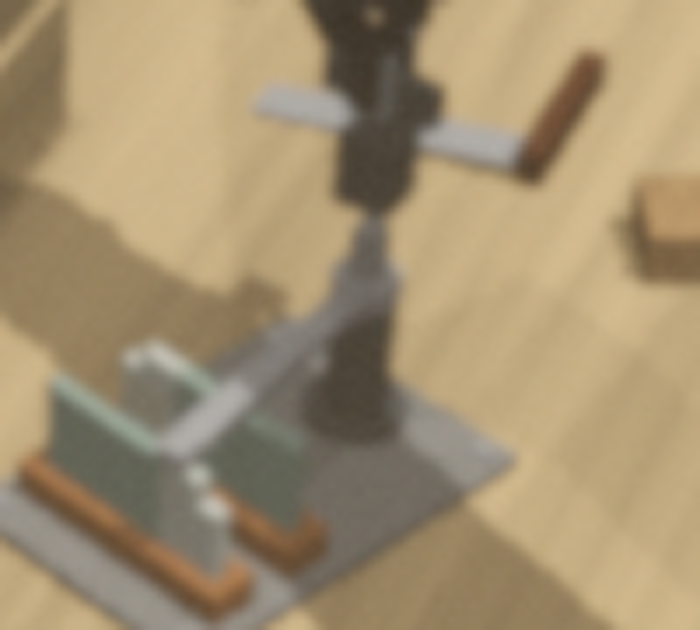

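Call:
jog_arm(rot=[[0, 0, 0], [0, 0, 0], [0, 0, 0], [0, 0, 0], [0, 0, 0]], slide=[[0, 0, 0.5], [0, 0, 0.9], [0, 0, 1.2], [0, 0, 1.5], [0, 0, 1.8]], claw=[-1, -1, -1, -1, -1])

```text
t: 6.25
ee_pos: [0.5122, -0.2183, 0.1631]
ee_rot: [-0.33, -3.123, -0.002]
ft_force: [-0.2, 0.7, -2.6]
grip_width: 0.127
```

```bash
python3 -c "
from h import *
info()"
```

```text
t 6.25 pos [ 0.5122 -0.2183  0.1631] yawY 77.94 zt [-0.0016  0.0013 -1.    ] j [-30.    7.3   2.8  85.6   0.  -17.9] F [-0.2  0.7 -2.6] M [ 0.02  0.05 -0.02] g 0.127
```

Call:
jog_arm(rot=[[0, 0, 0], [0, 0, 0], [0, 0, 0], [0, 0, 0]], slide=[[0, 0, 0.5], [0, 0, 1.0], [0, 0, 1.5], [0, 0, 1.9]], claw=[-1, -1, -1, -1])

```text
t: 6.75
ee_pos: [0.5121, -0.2183, 0.1439]
ee_rot: [-0.33, -3.122, -0.002]
ft_force: [1.0, 0.1, -1.1]
grip_width: 0.128
```

```bash
python3 -c "
from h import *
info()"
```

```text
t 6.75 pos [ 0.5121 -0.2183  0.1439] yawY 77.94 zt [-0.0016  0.0014 -1.    ] j [-30.    7.5   0.8  83.4   0.  -17.9] F [ 1.   0.1 -1.1] M [-0.02 -0.1  -0.01] g 0.128
```

Call:
jog_arm(rot=[[0, 0, 0], [0, 0, 0], [0, 0, 0]], slide=[[0, 0, 0.25], [0, 0, 0.45], [0, 0, 0.45]], claw=[-1, -1, -1])

```text
t: 7.12
ee_pos: [0.5121, -0.2183, 0.1396]
ee_rot: [-0.33, -3.122, -0.002]
ft_force: [1.0, 0.4, -4.0]
grip_width: 0.127
```

```bash
python3 -c "
from h import *
info()"
```

```text
t 7.12 pos [ 0.5121 -0.2183  0.1396] yawY 77.94 zt [-0.0017  0.0015 -1.    ] j [-30.    7.5   0.4  83.    0.  -17.9] F [ 1.   0.4 -4. ] M [-0.07 -0.14 -0.05] g 0.127
```

Call:
jog_arm(rot=[[0, 0, 0], [0, 0, 0], [0, 0, 0]], slide=[[0, 0, 0.15], [0, 0, 0.25], [0, 0, 0.25]], claw=[-1, -1, -1])

```text
t: 7.5
ee_pos: [0.5122, -0.2183, 0.1392]
ee_rot: [-0.33, -3.124, -0.001]
ft_force: [-2.3, 1.7, 4.8]
grip_width: 0.123
```

```bash
python3 -c "
from h import *
info();s=snap('scene');d=snap('side')
crop(s,240,165,340,265,6,'s6.png');crop(d,310,120,410,210,7,'d6.png')"
```

```text
t 7.5 pos [ 0.5122 -0.2183  0.1392] yawY 77.94 zt [-4.e-04  6.e-04 -1.e+00] j [-30.    7.4   0.2  82.8   0.  -17.9] F [-2.3  1.7  4.8] M [ 0.35  0.43 -0.03] g 0.123
```

View pics/s6.png

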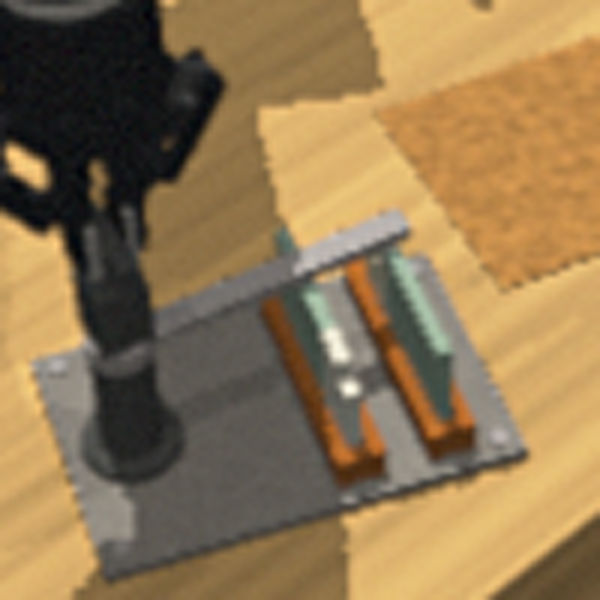

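View pics/d6.png

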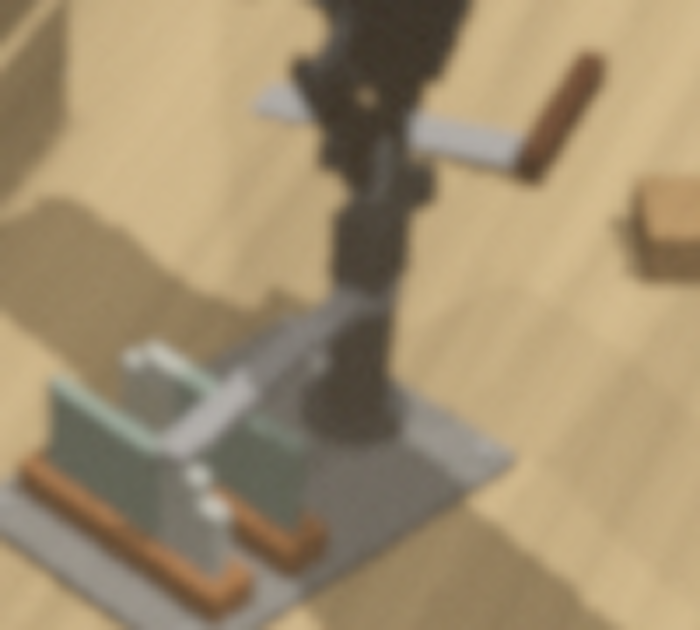

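Call:
jog_arm(rot=[[0, 0, -0.14], [0, 0, -0.3], [0, 0, -0.46], [0, 0, -0.62], [0, 0, -0.78]], slide=[[0, 0.02, 0], [0, 0.04, 0], [0.01, 0.06, 0], [0.02, 0.08, 0], [0.04, 0.09, 0]], claw=[-1, -1, -1, -1, -1])

```text
t: 8.22
ee_pos: [0.5129, -0.218, 0.1392]
ee_rot: [-0.889, 3.012, -0.002]
ft_force: [0.8, -0.1, 3.6]
grip_width: 0.126
```

```bash
python3 -c "
from h import *
info()"
```

```text
t 8.22 pos [ 0.5129 -0.218   0.1392] yawY 122.88 zt [ 1.4e-03 -6.0e-04 -1.0e+00] j [-29.9   7.4   0.1  82.7   0.  -62.8] F [ 0.8 -0.1  3.6] M [-0.01 -0.05 -0.21] g 0.126
```

Call:
jog_arm(rot=[[0, 0, -0.15], [0, 0, -0.3], [0, 0, -0.45], [0, 0, -0.61], [0, 0, -0.61]], slide=[[0, 0.02, 0], [0, 0.04, 0], [0.01, 0.06, 0], [0.02, 0.08, 0], [0.02, 0.08, 0]], claw=[-1, -1, -1, -1, -1])

```text
t: 8.85
ee_pos: [0.5124, -0.2174, 0.1392]
ee_rot: [-1.744, 2.612, -0.002]
ft_force: [0.0, -0.5, 5.4]
grip_width: 0.125
```

```bash
python3 -c "
from h import *
info();s=snap('scene');d=snap('side')
crop(s,240,165,340,265,6,'s7.png');crop(d,310,120,410,210,7,'d7.png')
for S in (s,d):
    P=cloud(S);m=(P[...,2]>.079)&(P[...,2]<.092)
    D=P[...,:2]-np.array([.512,-.2185]);r=np.hypot(D[...,0],D[...,1]);m&=(r>.035)&(r<.18);Q=P[m][:,:2]*1000
    print(len(Q),cv2.minAreaRect(Q.astype(np.float32)));D=D[m];print(np.degrees(np.median(np.arctan2(D[:,1],D[:,0]))))
"
```

```text
t 8.85 pos [ 0.5124 -0.2174  0.1392] yawY 157.48 zt [ 1.6e-03 -5.0e-04 -1.0e+00] j [-29.9   7.3   0.   82.7   0.  -97.4] F [ 0.  -0.5  5.4] M [ 0.   -0.08  0.08] g 0.125
0 ((0.0, 0.0), (0.0, 0.0), 0.0)
nan
178 ((428.4351501464844, -164.35670471191406), (24.22795867919922, 129.57908630371094), 59.336788177490234)
146.14181158362229
  return _methods._mean(a, axis=axis, dtype=dtype,
  ret = ret.dtype.type(ret / rcount)
```

View pics/s7.png

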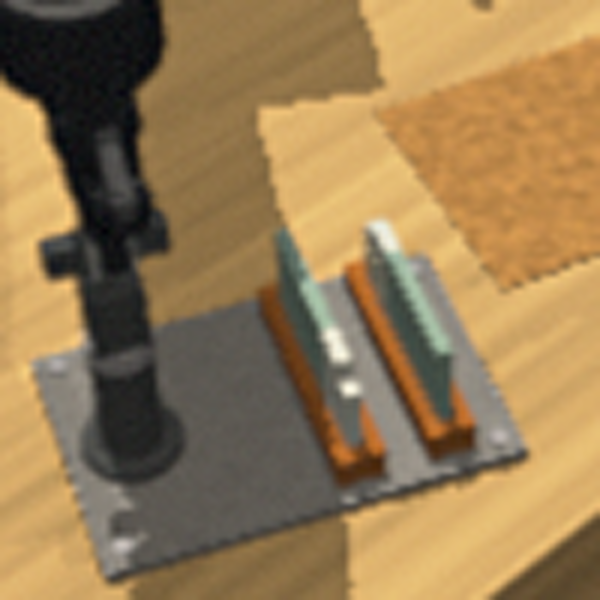

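View pics/d7.png

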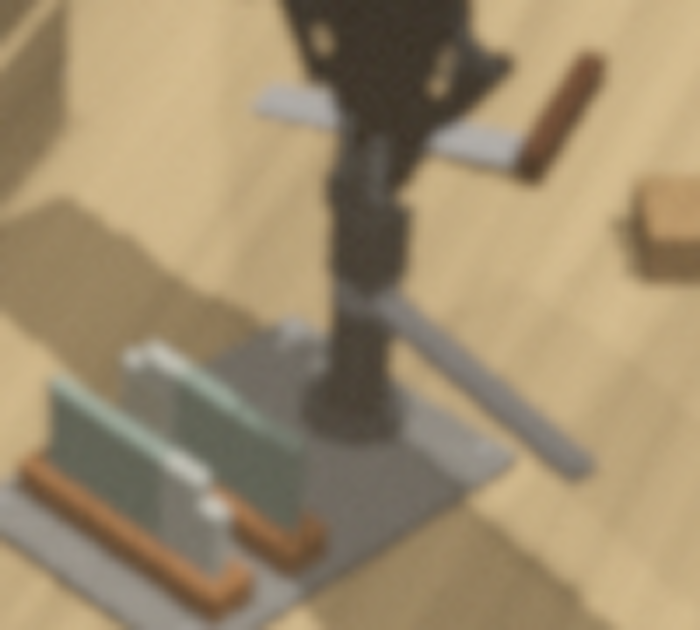

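Call:
jog_arm(rot=[[0, 0, 0.13], [0, 0, 0.13], [0, 0, 0.13], [0, 0, 0.13], [0, 0, 0.13]], slide=[[0, 0, 0], [0, 0, 0], [0, 0, -0.1], [0, 0, -0.1], [0, 0, -0.1]], claw=[-1, -1, -0.4, -0.2, -0.2])

```text
t: 9.57
ee_pos: [0.5109, -0.2166, 0.1376]
ee_rot: [1.572, -2.718, -0.005]
ft_force: [-0.2, 0.3, -0.4]
grip_width: 0.398
```

```bash
python3 -c "
from h import *
info()"
```

```text
t 9.57 pos [ 0.5109 -0.2166  0.1376] yawY 150.1 zt [-0.003  0.002 -1.   ] j [-29.9   7.4  -0.1  82.8   0.  -90. ] F [-0.2  0.3 -0.4] M [-0.01  0.01 -0.06] g 0.398
```

```bash
python3 -c "
from h import *
togo([.5109,-.2166,.24],down(150.1))
st=monitor.state(); T=down(150.1)
print('then', T.inv().apply(np.array([.527,-.1167,.25])-np.array([.5109,-.2166,.24]))*100,(T.inv()*down(67.5)).as_rotvec())"
```

```text
t 9.57 slide cm [ -0.     0.03 -10.24] rot [ 0.004  0.    -0.   ]
then [-9.46286378  3.58418875 -1.        ] [0.         0.         1.44164196]
```

Call:
jog_arm(rot=[[0, 0, 0], [0, 0, 0], [0, 0, 0.3], [0, 0, 0.6], [0, 0, 0.9]], slide=[[0, 0, -3.5], [0, 0, -7.5], [-2, 1, -10.5], [-9.5, 3.6, -11], [-9.5, 3.6, -11]], claw=[-0.2, -0.2, -0.2, -0.2, -0.2])

```text
t: 10.2
ee_pos: [0.5281, -0.1145, 0.2492]
ee_rot: [0.774, -3.045, -0.003]
ft_force: [0.3, -0.4, -0.1]
grip_width: 0.401
```

```bash
python3 -c "
from h import *
info();togo([.527,-.1167,.25],down(67.5))"
```

```text
t 10.2 pos [ 0.5281 -0.1145  0.2492] yawY 118.52 zt [-5.0e-04  1.7e-03 -1.0e+00] j [-19.4   5.4  10.5  95.2   0.1 -47.9] F [ 0.3 -0.4 -0.1] M [-0.02 -0.01 -0.03] g 0.401
t 10.2 slide cm [ 0.2  -0.14 -0.08] rot [ 0.002 -0.     0.89 ]
```

Call:
jog_arm(rot=[[0, 0, 0.89], [0, 0, 0.89], [0, 0, 0.89], [0, 0, 0.89], [0, 0, 0.89]], slide=[[0, 0, 0], [0, 0, 0], [0, 0, 0], [0, 0, 0], [0, 0, 0]], claw=[-0.2, -0.2, -0.2, -0.2, -0.2])

```text
t: 10.82
ee_pos: [0.5274, -0.1166, 0.2479]
ee_rot: [-0.613, -3.078, -0.002]
ft_force: [0.7, -0.5, -0.3]
grip_width: 0.405
```

Call:
jog_arm(rot=[[0, 0, 0], [0, 0, 0], [0, 0, 0]], slide=[[0, 0, 0], [0, 0, 0], [0, 0, 0]], claw=[-0.2, -0.2, -0.2])

```text
t: 11.2
ee_pos: [0.5275, -0.1166, 0.2483]
ee_rot: [-0.603, -3.081, -0.002]
ft_force: [0.2, 0.4, -0.0]
grip_width: 0.398
```

```bash
python3 -c "
from h import *
info();w=snap('wrist');info();save(w['image'],'w8.png');d=snap('side');crop(d,290,120,410,220,6,'d8.png')
P=cloud(w);g=(w['image'][...,1].astype(int)-w['image'][...,0]);
m=(P[...,2]>.064)&(P[...,2]<.079)
c=np.array([.550,-.1263]);xd=np.array([np.cos(np.radians(-22.5)),np.sin(np.radians(-22.5))]);yd=np.array([-xd[1],xd[0]])
D=P[...,:2]-c;a=D@xd;b=D@yd
for off in(0,.048):
    k=m&(abs(b-off)<.02)&(abs(a)<.07);Q=P[k];print(len(Q),Q[:,2].mean(),cv2.minAreaRect((Q[:,:2]*1000).astype(np.float32)));l=cv2.fitLine((Q[:,:2]*1000).astype(np.float32),cv2.DIST_HUBER,0,.01,.01).ravel();print(l,np.degrees(np.arctan2(l[1],l[0])))
"
```

```text
t 11.2 pos [ 0.5275 -0.1166  0.2483] yawY 67.85 zt [-0.0019  0.0014 -1.    ] j [-19.6   5.5  10.5  95.2   0.    2.6] F [ 0.2  0.4 -0. ] M [0.01 0.   0.03] g 0.398
t 11.25 pos [ 0.5275 -0.1166  0.2483] yawY 67.84 zt [-0.0018  0.0014 -1.    ] j [-19.6   5.5  10.5  95.2   0.    2.6] F [ 0.   0.3 -1.2] M [-0.01  0.04 -0.02] g 0.398
678 0.07360339594937983 ((544.4037475585938, -123.53501892089844), (7.215244293212891, 98.38390350341797), 67.66725158691406)
[ 9.24974442e-01 -3.80029321e-01  5.41583984e+02 -1.22886826e+02] -22.335497
665 0.07297783943939752 ((566.21630859375, -81.09489440917969), (8.342378616333008, 82.2918701171875), 67.6797866821289)
[ 9.2428094e-01 -3.8171297e-01  5.6298602e+02 -8.0374817e+01] -22.439827
```

View pics/w8.png

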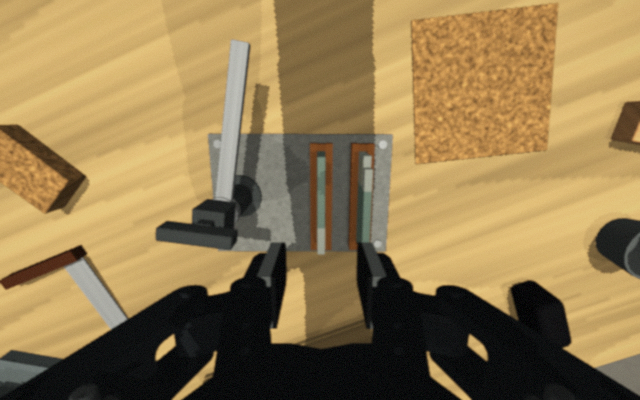

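View pics/d8.png

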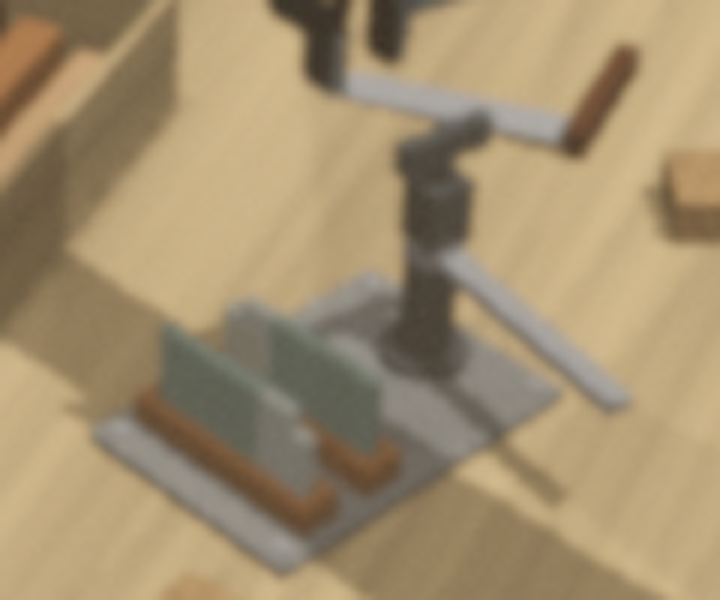

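```bash
python3 -c "
from h import *
togo([.525,-.1156,.038],down(67.6))
w=load('wrist');P=cloud(w)
c=[ray(w,p,.003) for p in [(411,19),(556,3),(548,150),(416,163)]];print(np.round(c,4),np.mean(c,0))
m=(P[...,2]>.145)&(P[...,2]<.17)&(abs(P[...,0]-.512)<.05)&(abs(P[...,1]+.2187)<.05);Q=P[m];print('key top',len(Q),np.median(Q[:,2]),cv2.minAreaRect((Q[:,:2]*1000).astype(np.float32)), np.polyfit(Q[:,0]-.512,Q[:,2],1),np.polyfit(Q[:,1]+.2187,Q[:,2],1))
s=load('side');P=cloud(s);I=s['image'].astype(int);m=(I[...,0]-I[...,2]>75)&(P[...,2]<.012)&(abs(P[...,0]-.5)<.13)&(abs(P[...,1]-.1)<.13);print(P[m].mean(0))
crop(w,140,20,280,270,3,'w8k.png')
"
```

```text
t 11.3 slide cm [ 2.200e-01 -2.000e-02  2.103e+01] rot [ 0.001 -0.002  0.004]
[[ 0.4041  0.04    0.003 ]
 [ 0.4488  0.1906  0.003 ]
 [ 0.6026  0.1499  0.003 ]
 [ 0.557  -0.0033  0.003 ]] [0.50312935 0.0943175  0.003     ]
key top 1575 0.15894341335098428 ((511.3714294433594, -217.55210876464844), (59.596229553222656, 12.53597354888916), 59.729530334472656) [0.05562554 0.15705053] [-0.0350054  0.1570434]
[0.50021544 0.09800541 0.00324974]
```

View pics/w8k.png

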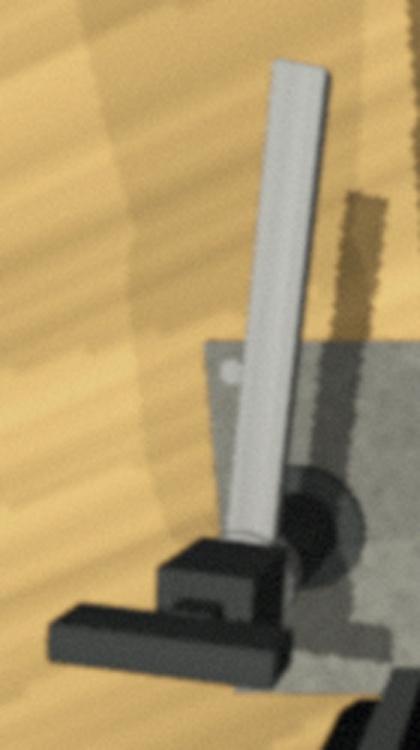

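Call:
jog_arm(rot=[[0, 0, 0], [0, 0, 0], [0, 0, 0], [0, 0, 0], [0, 0, 0]], slide=[[0.2, 0, 6], [0.2, 0, 11], [0.2, 0, 13], [0.2, 0, 13], [0.2, 0, 13]], claw=[-0.3, -0.3, -0.3, -0.3, -0.3])

```text
t: 11.92
ee_pos: [0.5264, -0.1159, 0.1199]
ee_rot: [0.605, 3.083, 0.001]
ft_force: [0.2, -0.4, 0.5]
grip_width: 0.351
```

```bash
python3 -c "
from h import *
info();w=snap('wrist');save(w['image'],'w9.png');togo([.525,-.1156,.038],down(67.6))
st=monitor.state();T=R.from_rotvec(st['ee_rot']);P=cloud(w);q=T.inv().apply((P-st['ee_pos']).reshape(-1,3)).reshape(P.shape)*1000
m=(abs(P[...,2]-.0735)<.004)&(abs(q[...,1])<14)&(abs(q[...,0])<90);Q=q[m];print(len(Q),cv2.minAreaRect(Q[:,:2].astype(np.float32)),np.percentile(Q,[1,99],axis=0))
"
```

```text
t 11.93 pos [ 0.5264 -0.1159  0.1199] yawY 67.8 zt [ 4.e-04  6.e-04 -1.e+00] j [-19.6   5.   -4.6  80.4   0.    2.6] F [ 0.2 -0.4  0.5] M [-0.05 -0.05 -0.02] g 0.351
t 11.97 slide cm [ 0.19 -0.02  8.24] rot [0.001 0.001 0.003]
1758 ((-19.07489013671875, -0.6654000282287598), (98.43572235107422, 7.7380876541137695), 0.3187561631202698) [[-66.89694718  -4.71145056  45.31916242]
 [ 29.84521699   3.18515265  48.45278963]]
```

View pics/w9.png

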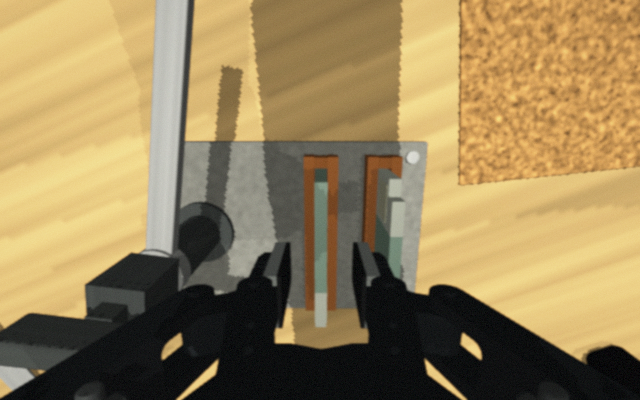

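Call:
jog_arm(rot=[[0, 0, 0.005], [0, 0, 0.005], [0, 0, 0.005], [0, 0, 0.005], [0, 0, 0.005]], slide=[[0.2, -0.06, 2], [0.2, -0.06, 5], [0.2, -0.06, 7.2], [0.2, -0.06, 8.2], [0.2, -0.06, 8.2]], claw=[-0.3, -0.3, -0.3, -0.3, -0.3])

```text
t: 12.6
ee_pos: [0.5236, -0.1155, 0.0369]
ee_rot: [-0.612, -3.08, -0.001]
ft_force: [0.0, -0.4, -0.9]
grip_width: 0.349
```

Call:
jog_arm(rot=[[0, 0, 0], [0, 0, 0], [0, 0, 0], [0, 0, 0]], slide=[[0, 0, 0], [0, 0, 0], [0, 0, 0], [0, 0, 0]], claw=[-1, -1, -1, -1])

```text
t: 13.1
ee_pos: [0.5246, -0.1158, 0.0381]
ee_rot: [0.612, 3.08, 0.001]
ft_force: [0.0, 0.8, 4.8]
grip_width: 0.085
```

```bash
python3 -c "
from h import *
info();w=snap('wrist');save(w['image'],'w10.png')"
```

```text
t 13.1 pos [ 0.5246 -0.1158  0.0381] yawY 67.51 zt [ 1.4e-03  4.0e-04 -1.0e+00] j [-19.6   7.2 -11.8  71.    0.    2.9] F [0.  0.8 4.8] M [0.04 0.04 0.04] g 0.085
```

View pics/w10.png

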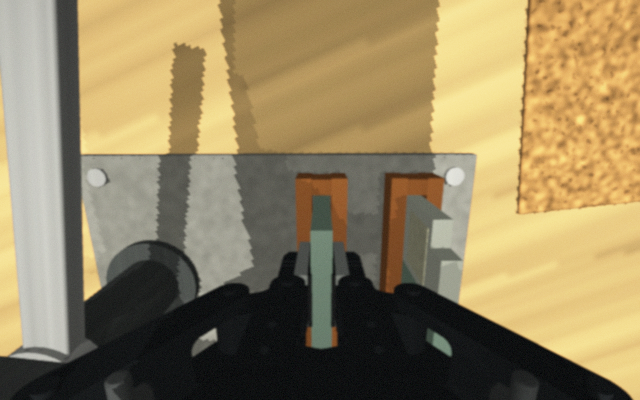

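Call:
jog_arm(rot=[[0, 0, 0], [0, 0, 0], [0, 0, 0], [0, 0, 0], [0, 0, 0]], slide=[[0, 0, -1], [0, 0, -4], [0, 0, -9], [0, 0, -15], [0, 0, -20]], claw=[-1, -1, -1, -1, -1])

```text
t: 13.78
ee_pos: [0.5231, -0.1155, 0.2384]
ee_rot: [-0.612, -3.079, -0.002]
ft_force: [0.7, 0.5, -1.0]
grip_width: 0.083
```

```bash
python3 -c "
from h import *
info();s=snap('scene');d=snap('side');crop(s,220,120,380,260,4,'s11.png');crop(d,280,100,440,230,4,'d11.png')"
```

```text
t 13.78 pos [ 0.5231 -0.1155  0.2384] yawY 67.5 zt [-0.002   0.0014 -1.    ] j [-19.6   4.6   8.4  94.    0.    2.9] F [ 0.7  0.5 -1. ] M [ 0.06 -0.   -0.01] g 0.083
```

View pics/s11.png

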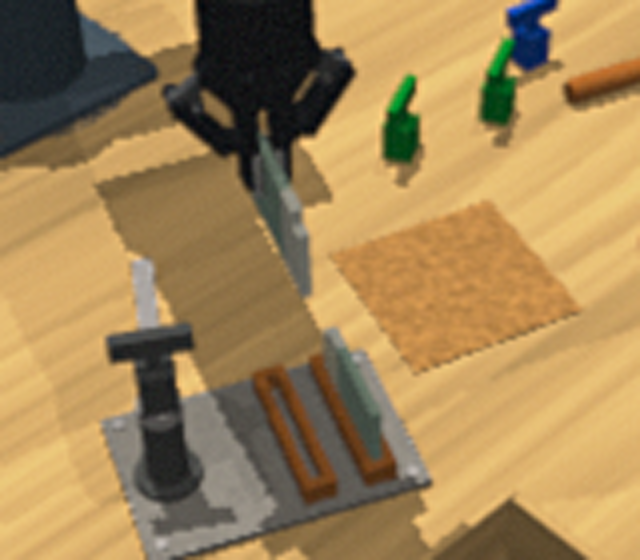

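View pics/d11.png

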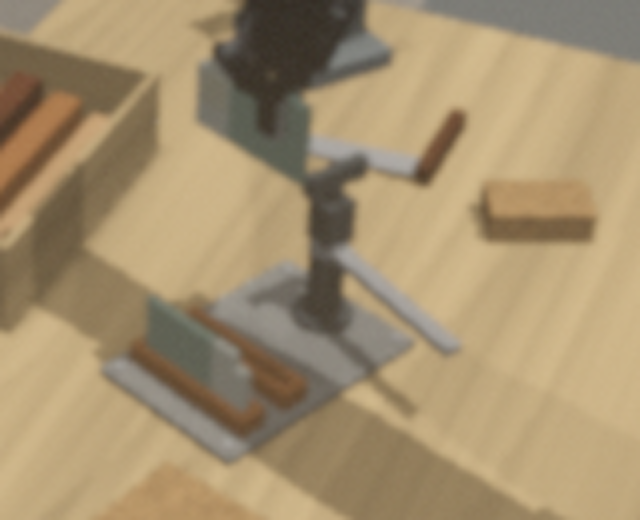

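```bash
cat > tg.py <<'E'
from h import *
def hold(psi,th,mid=np.array([.503,.094,.253])):
    p,t=np.radians(psi),np.radians(th);h=np.array([np.cos(p),np.sin(p),0]);z=np.array([0,0,1.])
    y=h*np.cos(t)+z*np.sin(t);zt=h*np.sin(t)-z*np.cos(t);Rt=R.from_matrix(np.stack([np.cross(y,zt),y,zt],1))
    return mid-Rt.apply([-.027,0,-.003]),Rt
if __name__=='__main__':
    p,Rt=hold(5,55);print(p,Rt.as_matrix());info();togo(p,Rt)
E
python3 tg.py
```

```text
[0.5030949  0.12111144 0.25127927] [[-8.71557427e-02  5.71393805e-01  8.16034923e-01]
 [ 9.96194698e-01  4.99904803e-02  7.13938048e-02]
 [-5.55111512e-17  8.19152044e-01 -5.73576436e-01]]
t 13.88 pos [ 0.5262 -0.1165  0.2439] yawY 67.51 zt [ 0.0092 -0.0026 -1.    ] j [-19.6   4.4   8.9  93.9   0.    2.9] F [ 0.3 -0.2 -0.1] M [-0.06 -0.03 -0.02] g 0.086
t 13.88 slide cm [11.22 21.08 -0.83] rot [-0.854 -0.514  1.006]
```

Call:
jog_arm(rot=[[-0.85, -0.51, 1.0], [-0.85, -0.51, 1.0], [-0.85, -0.51, 1.0], [-0.85, -0.51, 1.0], [-0.85, -0.51, 1.0]], slide=[[3, 6, -2], [11.2, 21, -0.8], [11.2, 21, -0.8], [11.2, 21, -0.8], [11.2, 21, -0.8]], claw=[-1, -1, -1, -1, -1])

```text
t: 14.5
ee_pos: [0.4984, 0.1245, 0.2426]
ee_rot: [1.358, 2.257, 0.66]
ft_force: [-0.7, -0.4, -0.1]
grip_width: 0.085
```

```bash
python3 tg.py
```

```text
[0.5030949  0.12111144 0.25127927] [[-8.71557427e-02  5.71393805e-01  8.16034923e-01]
 [ 9.96194698e-01  4.99904803e-02  7.13938048e-02]
 [-5.55111512e-17  8.19152044e-01 -5.73576436e-01]]
t 14.5 pos [0.4984 0.1245 0.2426] yawY 30.55 zt [ 0.5755  0.1791 -0.798 ] j [  0.2 -40.1 -35.2  59.   10.2  65.6] F [-0.7 -0.4 -0.1] M [-0.23  0.79 -0.01] g 0.085
t 14.5 slide cm [-0.6   0.7  -0.48] rot [-0.297 -0.184  0.333]
```

```bash
python3 -c "
from tg import *
for psi in (40,50,60):
    p,Rt=hold(psi,55);print(psi,p);togo(p,Rt)"
```

```text
40 [0.48752726 0.11626282 0.25127927]
t 14.5 slide cm [-0.36 -0.58 -1.47] rot [-0.333  0.256 -0.093]
50 [0.48389642 0.11323779 0.25127927]
t 14.5 slide cm [-0.48 -0.95 -1.73] rot [-0.34   0.381 -0.216]
60 [0.48084604 0.10962822 0.25127927]
t 14.5 slide cm [-0.67 -1.31 -1.97] rot [-0.345  0.505 -0.34 ]
```

Call:
jog_arm(rot=[[-0.34, 0.38, -0.22], [-0.34, 0.38, -0.22], [-0.34, 0.38, -0.22], [-0.34, 0.38, -0.22], [-0.34, 0.38, -0.22]], slide=[[-0.5, -1, -1.7], [-0.5, -1, -1.7], [-0.5, -1, -1.7], [-0.5, -1, -1.7], [-0.5, -1, -1.7]], claw=[-1, -1, -1, -1, -1])

```text
t: 15.12
ee_pos: [0.4856, 0.1097, 0.2519]
ee_rot: [0.868, 2.387, 1.232]
ft_force: [-0.8, -0.0, -0.2]
grip_width: 0.086
```

```bash
python3 -c "
from tg import *
info();p,Rt=hold(50,55);togo(p,Rt)"
```

```text
t 15.12 pos [0.4856 0.1097 0.2519] yawY 50.18 zt [ 0.5268  0.6232 -0.578 ] j [-26.9 -33.7 -36.8  68.8  52.6  22.1] F [-0.8 -0.  -0.2] M [-0.75  0.73  0.05] g 0.086
t 15.12 slide cm [0.35 0.04 0.17] rot [-0.005  0.003  0.002]
```

Call:
jog_arm(rot=[[-0.03, 0, 0], [-0.03, 0, 0], [-0.03, 0, 0], [-0.03, 0, 0]], slide=[[0.3, 0, 0.2], [0.3, 0, 0.2], [0.3, 0, 0.2], [0.3, 0, 0.2]], claw=[-1, -1, -1, -1])

```text
t: 15.62
ee_pos: [0.4846, 0.1132, 0.2523]
ee_rot: [0.853, 2.361, 1.265]
ft_force: [0.9, 0.9, -1.9]
grip_width: 0.087
```

```bash
python3 -c "
from tg import *
info();p,Rt=hold(50,55);togo(p,Rt)
for n in('scene','side','wrist'):
    S=snap(n);save(S['image'],n+'12.png')
    print(n,proj(S,[.503,.094,.253]),proj(S,[.503,.094,.003]))
s=load('scene');d=load('side');crop(s,270,70,410,200,5,'s12.png');crop(d,250,120,430,280,4,'d12.png')
st=monitor.state();T=R.from_rotvec(st['ee_rot']);w=load('wrist');P=cloud(w);q=T.inv().apply((P-st['ee_pos']).reshape(-1,3)).reshape(P.shape)*1000
m=(q[...,2]>-42)&(q[...,2]<-30)&(abs(q[...,1])<5.5)&(q[...,0]>-90)&(q[...,0]<45);print('panel top edge',m.sum(),np.percentile(q[m],[1,50,99],axis=0).round(1))
"
```

```text
t 15.62 pos [0.4846 0.1132 0.2523] yawY 50.67 zt [ 0.5385  0.6371 -0.5514] j [-27.4 -34.7 -38.3  67.8  54.4  22. ] F [ 0.9  0.9 -1.9] M [-0.77  0.71  0.02] g 0.087
t 15.62 slide cm [ 0.06 -0.11  0.02] rot [0.027 0.003 0.006]
scene [335.21992549 128.93324553] [333.15368426 189.8102285 ]
side [326.83040384 173.47493558] [324.26057534 240.6015726 ]
wrist [320.32076981 308.39215639] [ 94.87609265 221.14439626]
panel top edge 3060 [[-21.3  -5.4 -38.7]
 [  5.1  -0.1 -36.1]
 [ 27.5   5.1 -31.3]]
```

View pics/s12.png

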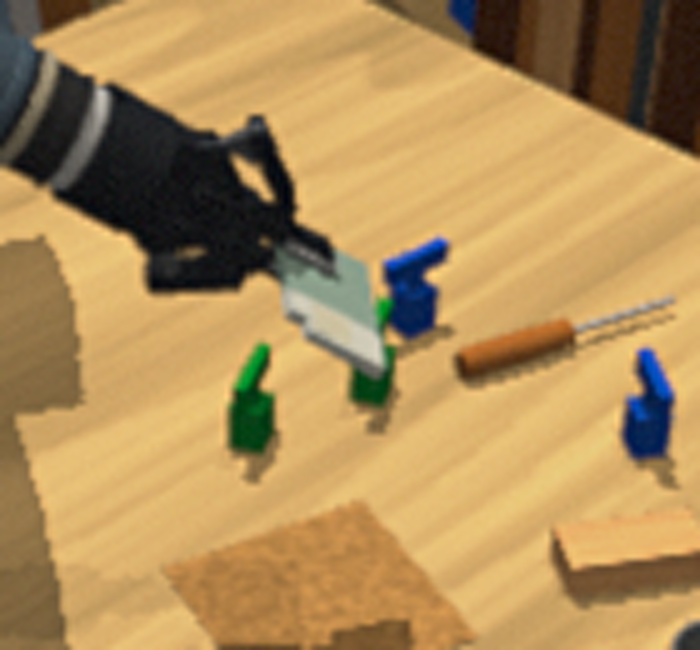

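View pics/side12.png

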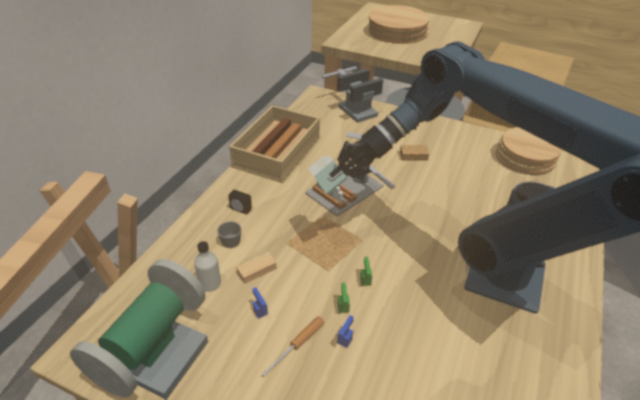

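View pics/wrist12.png

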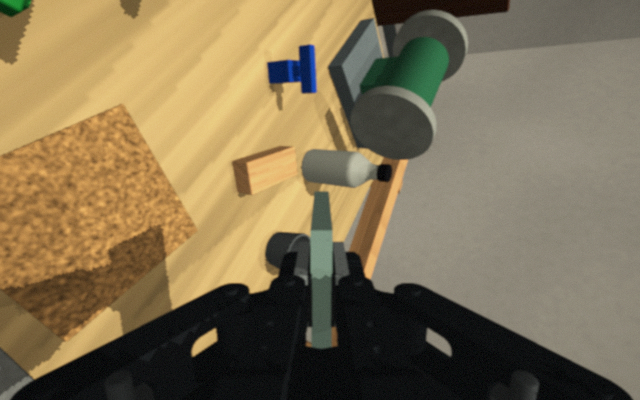

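```bash
python3 -c "
from tg import *
s=snap('scene');crop(s,230,100,370,270,4,'s13.png');info()
P=cloud(s);m=(abs(P[...,0]-.503)<.06)&(abs(P[...,1]-.094)<.06)&(P[...,2]>.2)
u,v=np.meshgrid(range(640),range(400));m&=(u>325)&(u<350)&(v>118)&(v<146)
Q=P[m];c=np.median(Q,0);U,S,V=np.linalg.svd(Q-c);print(c,S,V[2],np.degrees(np.arccos(abs(V[2][2]))))"
```

```text
t 15.82 pos [0.4847 0.1129 0.252 ] yawY 50.56 zt [ 0.5385  0.6371 -0.5515] j [-27.4 -34.6 -38.3  67.8  54.4  21.9] F [-1.2 -0.  -1.6] M [-0.79  0.69  0.03] g 0.084
[0.51259253 0.0833678  0.25695872] [0.59545211 0.39118755 0.06324639] [-0.40106743 -0.4042223  -0.82203969] 34.7105013434205
```

View pics/s13.png

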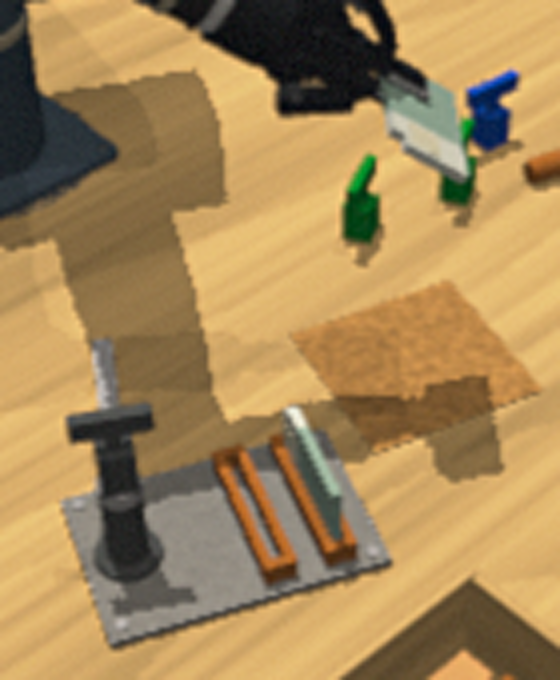

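All as asked: slope about 34°, panel at rest over the mat, key seated, and the other panel in its slot. Handing in.

```bash
python3 -c "
from h import *
print(workorder.close_job());info()"
```

```text
the job is handed in; nothing more can be done
None
the job is handed in; nothing more can be done
```

The job is done and was handed in at about 16 s of robot time.

- **Key:** I put the dark key on the spindle and felt it land on the shoulder with about 5 to 9 N. The camera then put its top at 159 mm, against 160 mm when fully seated. The key is still on the spindle, standing upright.
- **Spindle and bar:** I turned the spindle anticlockwise by about 70° (bar from about 78° to 146–149°). The bar now stands well clear of both panels. I then eased the key back about 7° within its play before letting go.
- **Panel:** I took the nearer panel by its clear end, gripping it about 27 mm from its middle. The fingers stayed off the frosted end.
- **Hold:** The last checks showed its middle within a few millimetres of the mat's middle and about 25 cm up. The label face looks upward at a slope of about 34°, and the arm was steady.
- **Rest of the bench:** The other panel is in its slot, and the last pictures showed nothing else moved.

The first aiming sum was about 2 mm off because the arm was still moving when I measured. I measured again at rest before lowering the key. The scene and side cameras also disagreed by up to about 7 mm, so I relied on the wrist camera for the fit and the grasps. I had planned to point the held panel straight outward, but that was heading close to a joint limit, so I held it at a sideways heading instead.

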